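# Make up a climber kit and a potting kit

## Task

Make up two plant-care kits from the stock on the stepped acrylic stand. The narrow tray gets the climber kit: the tweezers lying lengthwise in its long bay and the large vine anchor in its short bay; the broad tray gets the potting kit: the spoon lying lengthwise in its long bay, and the bowl and the small vine anchor upright in the two square bays, one in each, either way round. Everything must lie flat on the floor of its bay, not on a ridge or rim, and the amber jar and the terracotta pot stay where they stand among the stock.

Things in the scene. Friction and masses are not known exactly. Their poses are not given: they have to be found in the camera images.
- stand: Fixed stepped acrylic stand, 320 (x) by 360 mm (y). Origin under its centre at table height, +x away from the robot. Lower tier: local x -160 to -5, top 20 mm above the table, holds bowl, both anchors and jar in any order 80 mm apart, near x -80. Upper tier: x -5 to +160, top at 55 mm, holds tweezers, spoon and pot, 100 mm apart, near x +77. Lips 5 mm high on sides, near and far edges.
- narrow_tray: Fixed narrow acrylic tray, 280 x 80 mm (x by y), left or right of the stand. Origin under its centre. Heights from the table: floor 4 mm, rim 10 mm, one cross ridge 8 mm (rim and ridge 4 mm thick). Long bay: local x -136 to +46, y -36 to +36 (middle x -45). Short bay: x +50 to +136, y -36 to +36 (middle x +93).
- broad_tray: Fixed broad acrylic tray, 200 x 170 mm (x by y), on the other side of the stand. Origin under its centre. Heights from the table: floor 4 mm, rim 10 mm, ridges 8 mm (rim and ridges 4 mm thick). Long bay: local x -96 to +96, y -81 to -17 (middle 0, -49). Two square bays: x -96 to -2 and +2 to +96, y -13 to +81 (middles x -49 and +49, y +34).
- tweezers: Grey silicone tweezers, shut and rigid, lying along their x: 133 mm long, with a sleeve in the middle 60 mm long (x), 16 mm wide (y) and 14 mm high to grip. Origin at the underside of the sleeve's middle. Mass about 30 g.
- spoon: Steel spoon lying along its x: 150 mm long, straight handle 12 mm wide (y) and 12 mm high from local x -75 to +42, round bowl 36 mm across and 12 mm high about local x +57. Origin at the underside, on the handle near its balance point. Mass about 50 g.
- large_anchor: Large olive resin vine anchor standing upright: round foot 46 mm in diameter and 6 mm thick carrying an upright loop, 38 mm long along local y and 12 mm thick along local x, top 36 mm above the underside. Grip the loop across its 12 mm (closing along local x). Origin at the centre of the underside. About 30 g.
- small_anchor: Small olive resin vine anchor standing upright: round foot 30 mm in diameter and 6 mm thick carrying an upright loop, 22 mm long along local y and 12 mm thick along local x, top 36 mm above the underside. Grip the loop across its 12 mm (closing along local x). Origin at the centre of the underside. About 30 g.
- bowl: White ceramic bowl, round, 64 mm across from 20 mm height up to the rim at 38 mm, wall 4 mm, foot 44 mm across. Can be gripped across its outside. Origin at the centre of the underside. About 110 g.
- jar: Amber glass jar with aluminium lid, 36 mm across, 50 mm high, loose on the lower tier among the stock; stays where it is. Origin at the centre of the underside.
- pot: Small terracotta pot, 50 mm across the rim, 45 mm high, loose on the upper tier among the stock; stays where it is. Origin at the centre of the underside.
Not all that is in view belongs to the job. There is more than one size of the tweezers; the one meant has the size given above.

How it is judged:
By the outcome, as a careful person would: the job done as asked, in the order asked, and still so for the second after the job is handed in, with the robot touching nothing.
It also fails if it takes over 115 s, if anything falls off the work surface, if the arm or the gripper's body presses on something with over 40 N, if the wrist force passes 120 N, or if a joint passes its speed limit or range.

## Robot

A 6-joint arm with a two-finger parallel gripper is mounted at the origin on the work surface. World frame = base frame: x ahead of the robot, y to its left, z up, the work surface at z = 0. Lengths are in mm, angles in rad, forces in N, time in s.
With the tool pointing down it reaches from about 275 to 750 mm from the base axis. Payload 10.2 kg.
Tool frame: the origin (TCP) lies at the very end of the fingers, on their centre line; the grasp point (between the pads) lies 19 mm behind it; x points along the fingers, z is the direction in which the jaws open and shut, and the axes are right-handed (so a half turn about x gives the same grasp; the last joint's range is limited). The gripper opens to 85 mm and grips with 20 to 120 N. Pads are 22 mm wide; open, the fingers measure 114 mm over their backs; the gripper's body (76 mm by 85 mm) begins 54 mm behind the grasp point. The pads swing forward as they close: fully open they stand 13 mm farther back than shut.
Start: joints at [-1.57, 0.313, 1.498, -0, 1.331, -0.223], TCP at [116.503, -511.916, 231.294] pointing down, gripper open.
Joint ranges: [-2.94, 2.94], [-0.97, 2.17], [0.19, 2.56], [-1.23, 4.37], [0.02, 3.11], [-2.88, 2.88]. Speed limits (rad/s): [2.39, 2.39, 3.01, 3.14, 3.14, 3.14].

## Interface

Orientations are given as a unit quaternion [w, x, y, z].
In Python, from rig import sense, vision, job gives the robot as it stands. The module is installed in compiled form; this text tells all that it offers.
- The arm moves only by the shell command python3 -m pendant 'ROWS' [FORCE]. ROWS is JSON, a list of rows, each a list of 7 numbers: the turn, a rotation vector about the tool's x, y, z in rad, then the shift along the tool's x, y, z in cm, then the opening, from 0 (shut) to 1 (fully open). A call has exactly 5 rows; each row is the pose to reach, as a shift and turn from the pose commanded when the call began, along the tool's axes at that moment; what a row does not reach only later rows make up. A row lasts 1/8 s, in which the tool goes at most 62.5 mm and 10.7 degrees, less where a joint would pass 70% of its speed; a pose out of reach is approached as far as the arm can. A call with a gripper value outside its range is refused whole. The fingers move at their own pace and stop on an object; FORCE is the grip in N (left out, the last holds). Time passes only in rows, so rows that repeat a pose let the fingers close, or fill a call up. It gives the time, the measured TCP pose, the force and the opening at its end, in the units of the state.
- sense(): the state, without advancing time (a new reading comes with each control period).
- vision.capture(name): name is "side" or "top"; returns the picture (400x640x3 uint8, red, green, blue); there is no depth.
- vision.calibration(name): a dict with "K" (3x3 intrinsics, pixels), "k1" (the pictures are not rectified: a ray, as slopes to the right and down, at radius r is drawn at 1 + k1 r^2 times it, then the intrinsics apply), "extrinsics" (4x4, takes a point from camera to world coordinates). Camera axes: x right, y up, looking along -z (the intrinsics and any distortion apply to the point x, -y, -z); pixel columns grow to the right and rows downward; lengths in mm; the calibration is good to about 2 mm. A picture is of the moment at which its call begins. calibration takes no time and is no camera call.
- job.finish_job(): hands the job in, once; it reports no verdict.
The state is a dict: "time_s": time; "joints": joint angles; "dq": joint speeds; "tau": joint torques, N m; "eef_pos": TCP position; "ee_rot": TCP orientation; "force": force on the tool from outside, world axes, zero at the start; "wrist_torque": the same for the moment, N m; "grip_width": opening from 0.0 (shut) to 1.0 (fully open).
Only numpy, scipy, OpenCV 4.12 (cv2) and the standard library are available. Lean on these libraries where they do the work, as an engineer would, in place of code of your own. Each camera call takes 0.05 s, during which the arm holds its last target.

## Working session

There is one attempt and no reset: what is moved stays moved. The work goes in short steps, Python scripts to look and compute and a shell command to move; the robot and the scene stay as the last step left them, time stands still between calls to the robot, and variables do not carry over. Pictures are saved under pics/ and viewed, and the job is handed in when it is done.

```bash
mkdir -p pics; ls; python3 - <<'E'
from rig import sense, vision, job
import cv2,json
s=sense(); print(s)
for n in("top","side"):
    im=vision.capture(n); cv2.imwrite(f"pics/{n}0.png",cv2.cvtColor(im,cv2.COLOR_RGB2BGR))
    c=vision.calibration(n); print(n,c)
E
```

```text
pics
{'time_s': 0.0, 'joints': array([-1.57037126e+00,  3.13460497e-01,  1.49845933e+00, -4.00346256e-05,
        1.33097933e+00, -2.23393601e-01]), 'dq': array([ 1.13233934e-03, -1.07419699e-04, -7.76942835e-05,  1.34734925e-03,
       -1.28009693e-04,  1.34810479e-03]), 'tau': array([-1.37128634e-03, -4.12269902e+01, -2.59744906e+01, -2.67745327e-04,
        4.13768328e-03,  2.03623166e-06]), 'eef_pos': array([ 116.50756184, -511.64030726,  230.72132601]), 'ee_rot': array([ 0.55241327,  0.44138402,  0.55301127, -0.44067931]), 'force': array([ 0.52622656, -0.74732247,  0.8655924 ]), 'wrist_torque': array([ 0.08400481, -0.03700935,  0.01049002]), 'grip_width': 1.0031253416676038}
top {'K': array([[391.11737648,   0.        , 320.10889407],
       [  0.        , 391.11737648, 200.07508715],
       [  0.        ,   0.        ,   1.        ]]), 'k1': 0.018096312171062025, 'extrinsics': array([[ 2.95442598e-03,  9.97685021e-01, -6.79401943e-02,
         5.16530083e+02],
       [-9.99977190e-01,  2.53489148e-03, -6.26043748e-03,
        -5.34959964e+00],
       [-6.07372368e-03,  6.79571406e-02,  9.97669753e-01,
         1.13316331e+03],
       [ 0.00000000e+00,  0.00000000e+00,  0.00000000e+00,
         1.00000000e+00]])}
side {'K': array([[481.38798816,   0.        , 324.28540599],
       [  0.        , 481.38798816, 205.26604995],
       [  0.        ,   0.        ,   1.        ]]), 'k1': 0.031211603314014222, 'extrinsics': array([[ 8.67974354e-01,  2.89005524e-01, -4.03851864e-01,
         1.46812344e+02],
       [-4.96294853e-01,  4.75882892e-01, -7.26103913e-01,
        -7.99246330e+02],
       [-1.76618490e-02,  8.30669176e-01,  5.56486100e-01,
         6.84887968e+02],
       [ 0.00000000e+00,  0.00000000e+00,  0.00000000e+00,
         1.00000000e+00]])}
```

View pics/top0.png

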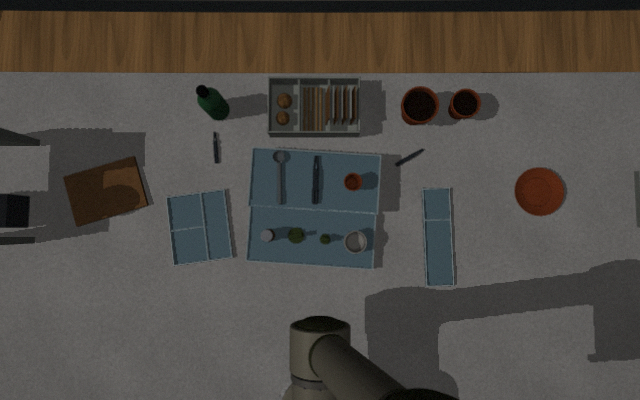

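View pics/side0.png

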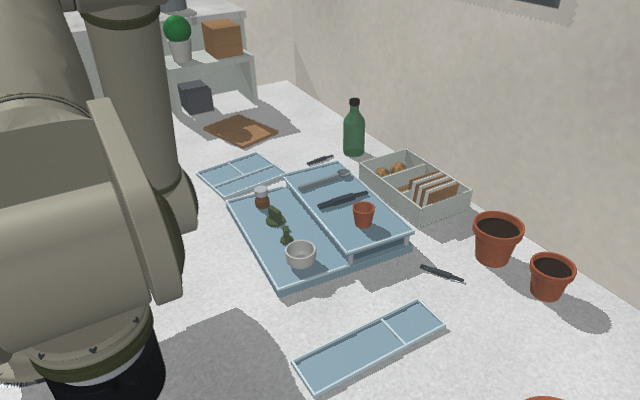

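The top view shows the stand at (315,208), the broad tray on the left at (200,227) and the narrow tray on the right at (438,237). Candidates that could be confused:

- **Tweezers:** (317,180) on the stand, with loose look-alikes at (216,147) and (410,157).
- **Spoon:** only one, at (280,178).
- **Anchors:** (297,235) and (325,238), to be told apart by size.
- **Bowl:** (356,241).
- **Jar and pot:** jar (267,235) and pot (353,181). The other pots at (420,105) and (464,103) are not in play.

Next, a close crop of the stand.

```bash
python3 - <<'E'
import cv2
im=cv2.imread("pics/top0.png")
cv2.imwrite("pics/c1.png",cv2.resize(im[135:275,235:435],None,fx=4,fy=4,interpolation=cv2.INTER_CUBIC))
cv2.imwrite("pics/c2.png",cv2.resize(im[125:275,155:255],None,fx=4,fy=4,interpolation=cv2.INTER_CUBIC))
im=cv2.imread("pics/side0.png")
cv2.imwrite("pics/c3.png",cv2.resize(im[140:300,220:420],None,fx=3.7,fy=3.7,interpolation=cv2.INTER_CUBIC))
E
```

```text
(no output)
```

View pics/c1.png

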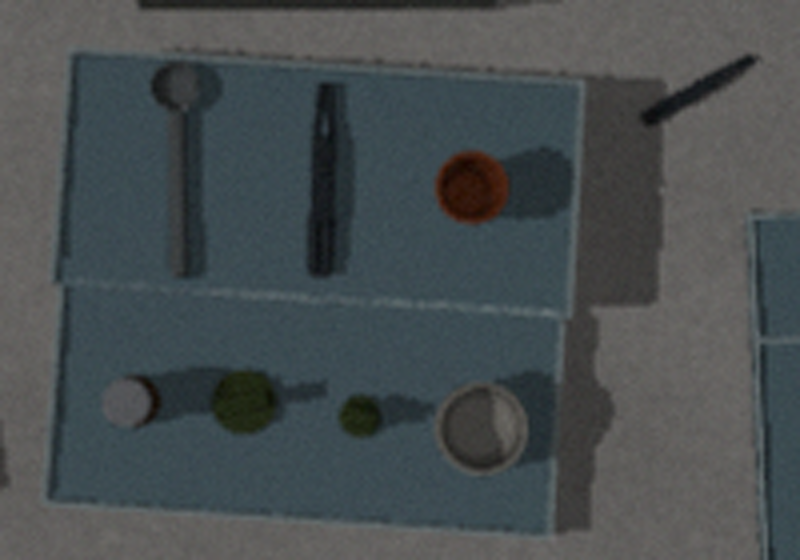

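View pics/c3.png

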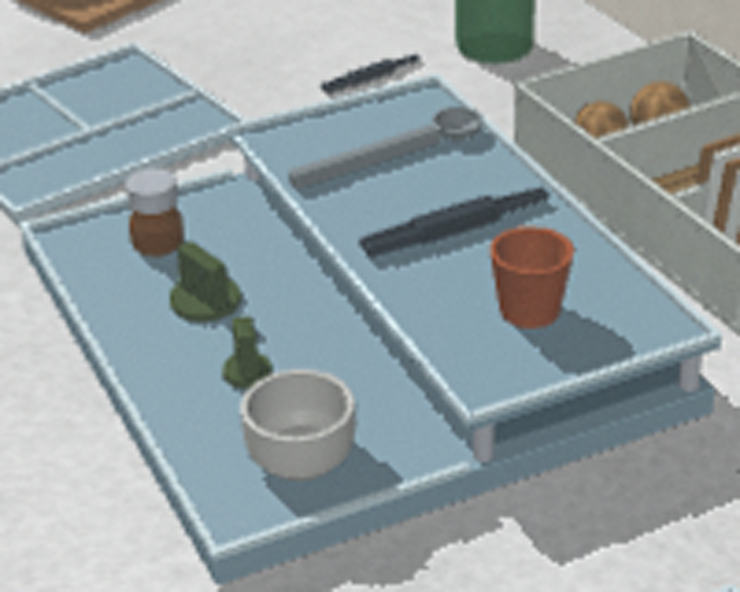

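View pics/c2.png

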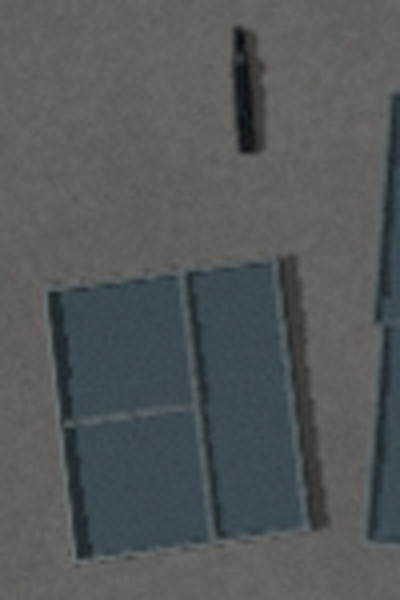

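The crop confirms the choices. The tweezers on the stand at (317,180) are clearly longer than both loose pairs. The large anchor is at (297,235) with a wide foot, and the small one is at (325,238). The spoon's bowl points away from the robot. Now measuring.

```bash
cat > h.py <<'E'
import numpy as np, cv2
from rig import sense, vision, job
from scipy.spatial.transform import Rotation as R
CAL={n:vision.calibration(n) for n in("top","side")}
def ray(n,uv):
    c=CAL[n]; p=cv2.undistortPoints(np.array(uv,float).reshape(-1,1,2),c["K"],np.array([c["k1"],0,0,0,0])).reshape(-1,2)
    d=np.c_[p[:,0],-p[:,1],-np.ones(len(p))]@c["extrinsics"][:3,:3].T
    return c["extrinsics"][:3,3],d
def onz(n,uv,z):
    o,d=ray(n,uv); t=(z-o[2])/d[:,2]; return o+d*t[:,None]
def proj(n,P):
    c=CAL[n];E=c["extrinsics"]; q=(np.atleast_2d(P)-E[:3,3])@E[:3,:3]; q=q*[1,-1,-1]
    return cv2.projectPoints(q.reshape(-1,1,3),np.zeros(3),np.zeros(3),c["K"],np.array([c["k1"],0,0,0,0]))[0].reshape(-1,2)
def shot(n,f=None):
    im=cv2.cvtColor(vision.capture(n),cv2.COLOR_RGB2BGR)
    if f: cv2.imwrite(f"pics/{f}.png",im)
    return im
def rect(n,mask,z,off=(0,0)):
    cs,_=cv2.findContours(mask,cv2.RETR_EXTERNAL,cv2.CHAIN_APPROX_NONE)
    out=[]
    for c in cs:
        if cv2.contourArea(c)<12: continue
        w=onz(n,c.reshape(-1,2)+np.array(off),z)[:,:2].astype(np.float32)
        out.append((cv2.minAreaRect(w),c.reshape(-1,2).mean(0)+off,cv2.contourArea(c)))
    return out
E
python3 - <<'E'
from h import *
im=cv2.imread("pics/top0.png"); hsv=cv2.cvtColor(im,cv2.COLOR_BGR2HSV)
for p in [(200,210),(440,260),(300,190),(280,190),(317,180),(297,235),(325,239),(267,235),(353,181),(356,230),(345,185)]: print(p,hsv[p[1],p[0]],end=' ')
print()
blue=((hsv[...,0]>85)&(hsv[...,0]<115)&(hsv[...,1]>45)).astype(np.uint8)*255
cv2.imwrite("pics/blue.png",blue)
for z in(10,):
  for r in rect("top",cv2.morphologyEx(blue,cv2.MORPH_CLOSE,np.ones((3,3))),z):
    if r[2]>500: print(r)
E
```

```text
(200, 210) [99 61 83] (440, 260) [100  68  82] (300, 190) [98 68 82] (280, 190) [108  23  55] (317, 180) [100  57  27] (297, 235) [ 41 142  36] (325, 239) [42 96 45] (267, 235) [102  14  89] (353, 181) [ 10 204  45] (356, 230) [97 30 76] (345, 185) [  9 216  66] 
(((515.572265625, 348.53851318359375), (190.95223999023438, 162.12496948242188), 8.18921184539795), array([198.66527197, 227.10041841]), 3610.5)
(((490.9293518066406, -333.15289306640625), (270.41339111328125, 71.7049789428711), 1.3257932662963867), array([437.46610169, 236.91949153]), 2256.0)
(((572.4344482421875, 24.005828857421875), (367.2838134765625, 323.43670654296875), 86.29422760009766), array([306.38811189, 202.35314685]), 13476.0)
```

View pics/blue.png

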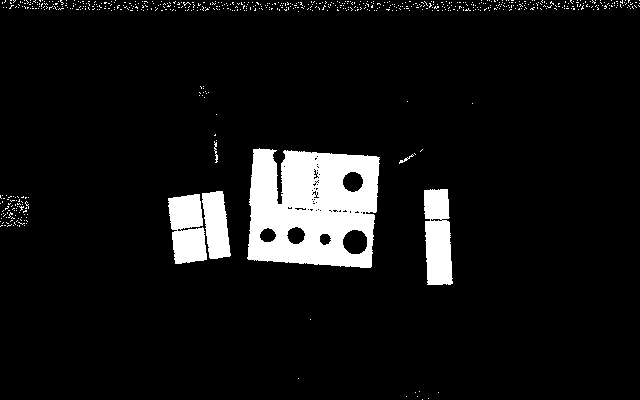

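```bash
python3 - <<'E'
from h import *
im=cv2.imread("pics/top0.png"); hsv=cv2.cvtColor(im,cv2.COLOR_BGR2HSV); H,S,V=[hsv[...,i].astype(int) for i in range(3)]
def roi(m,a,b,c,d):
    o=np.zeros(m.shape,np.uint8); o[b:d,a:c]=m[b:d,a:c]*255; return o
def show(nm,m,z):
    for r in rect("top",m,z):
        (c,s,a)=r[0]; print(nm,"c",np.round(c,1),"size",np.round(s,1),"ang",round(a,1),"px",np.round(r[1],1),r[2])
blue=((H>85)&(H<115)&(S>45)&(V>55))
show("broadbays",roi(blue,160,185,240,270),4)
show("narrowbays",roi(blue,415,180,460,292),4)
show("anchors",roi((H>25)&(H<60)&(S>80),280,220,340,252),26)
show("tweez",roi(V<48,308,150,328,208),62)
show("loose",roi(V<42,208,130,222,165),7)
show("loose",roi(V<42,392,145,428,168),7)
show("spoon",roi((S<42),270,145,292,206),67)
show("bowl",roi((S<45),340,226,371,256),58)
show("jar",roi((S<45),258,225,278,245),70)
show("pot",roi((H<20)&(S>120),340,170,366,194),100)
print(onz("top",[(249,261),(376,267)],25), onz("top",[(252,149),(381,153.5)],60))
E
```

```text
broadbays c [510.9 382.4] size [192.   90.3] ang 8.4 px [188.2 228.3] 1844.5
broadbays c [522.5 302. ] size [192.1  64.1] ang 7.0 px [215.2 224.1] 1286.0
narrowbays c [ 490.8 -334.9] size [271.9  72.1] ang 1.3 px [437.6 235.5] 2152.5
anchors c [483.4 -11.1] size [23.8 23.9] ang 45.0 px [324.5 238.5] 53.0
anchors c [493.   70.7] size [39.3 42.3] ang 0.2 px [295.6 235. ] 159.0
tweez c [646.5  14.2] size [130.2  19.3] ang 0.2 px [315.7 179.5] 247.0
loose c [745.9 306.8] size [86.2 10. ] ang 5.5 px [215.6 147.7] 59.0
loose c [ 719.8 -254.5] size [12.4 90.6] ang 31.1 px [408.3 157.4] 78.5
spoon c [661.1 110.5] size [160.5  58. ] ang 0.4 px [279.4 168.5] 317.5
bowl c [476.6 -93. ] size [62.9 62.6] ang 89.9 px [354.9 241.6] 428.0
jar c [493.1 144.2] size [36.5 38.1] ang 45.4 px [268.8 234.8] 117.0
pot c [636.6 -84.7] size [45.1 45.3] ang 45.1 px [352.5 181.4] 224.0
[[ 419.87208197  200.93946212   25.        ]
 [ 404.41338334 -155.57881667   25.        ]] [[ 731.21794664  190.8437275    60.        ]
 [ 719.2648837  -166.79232183   60.        ]]
```

```bash
python3 - <<'E'
from h import *
im=cv2.imread("pics/side0.png"); hsv=cv2.cvtColor(im,cv2.COLOR_BGR2HSV); H,S,V=[hsv[...,i].astype(int) for i in range(3)]
def roi(m,a,b,c,d):
    o=np.zeros(m.shape,np.uint8); o[b:d,a:c]=m[b:d,a:c]*255; return o
def show(nm,m,z,n="side"):
    for r in rect(n,m,z):
        (c,s,a)=r[0]; 
        if r[2]>20: print(nm,"c",np.round(c,1),"size",np.round(s,1),"ang",round(a,1),"px",np.round(r[1],1),r[2])
blue=((H>85)&(H<115)&(S>40)&(V>55))
cv2.imwrite("pics/bs.png",roi(blue,180,140,460,400))
show("narrow",roi(blue,285,295,450,395),4)
show("narrow",roi(blue,285,295,450,395),10)
show("broad",roi(blue,190,150,272,192),4)
# tweezers/spoon axis fits in both
for n,zt,box,thr in(("top",62,(308,150,328,208),48),("side",62,(312,185,372,212),75)):
    g=cv2.cvtColor(cv2.imread(f"pics/{n}0.png"),cv2.COLOR_BGR2HSV)[...,2].astype(int)
    m=roi(g<thr,*box); cs,_=cv2.findContours(m,cv2.RETR_EXTERNAL,cv2.CHAIN_APPROX_NONE); c=max(cs,key=cv2.contourArea)
    w=onz(n,c.reshape(-1,2),zt)[:,:2]; print(n,"tweez",cv2.minAreaRect(w.astype(np.float32)),cv2.fitLine(w.astype(np.float32),cv2.DIST_HUBER,0,.01,.01).ravel())
c=cv2.imread("pics/side0.png")
cv2.imwrite("pics/c4.png",cv2.resize(c[195:250,255:320],None,fx=10,fy=10,interpolation=cv2.INTER_CUBIC))
t=cv2.imread("pics/top0.png"); t=cv2.convertScaleAbs(t[220:255,280:340],alpha=2.5)
cv2.imwrite("pics/c5.png",cv2.resize(t,None,fx=12,fy=12,interpolation=cv2.INTER_CUBIC))
E
```

```text
narrow c [ 449.6 -334.1] size [180.8  69.5] ang 1.5 px [347.2 355.1] 3254.5
narrow c [ 587.7 -330.8] size [84.1 68.6] ang 1.6 px [411.1 321.8] 1214.5
narrow c [ 446.9 -338.2] size [179.2  68.8] ang 1.5 px [347.2 355.1] 3254.5
narrow c [ 583.8 -334.9] size [83.4 68. ] ang 1.6 px [411.1 321.8] 1214.5
broad c [523.  305.7] size [178.3  56. ] ang 8.1 px [245.5 180.9] 529.5
broad c [468. 381.] size [90.4 87.2] ang 7.9 px [220.1 174.2] 446.0
broad c [565.3 394.6] size [91.4 87.3] ang 7.8 px [250.2 163.4] 404.5
top tweez ((646.515380859375, 14.22334098815918), (130.23855590820312, 19.255685806274414), 0.17992164194583893) [ 9.9923593e-01 -3.9083615e-02  6.5204700e+02  1.2593251e+01]
side tweez ((649.3482055664062, 11.532022476196289), (20.559640884399414, 132.80331420898438), 87.35625457763672) [9.9992818e-01 1.1986722e-02 6.4795386e+02 1.2804841e+01]
```

View pics/c4.png

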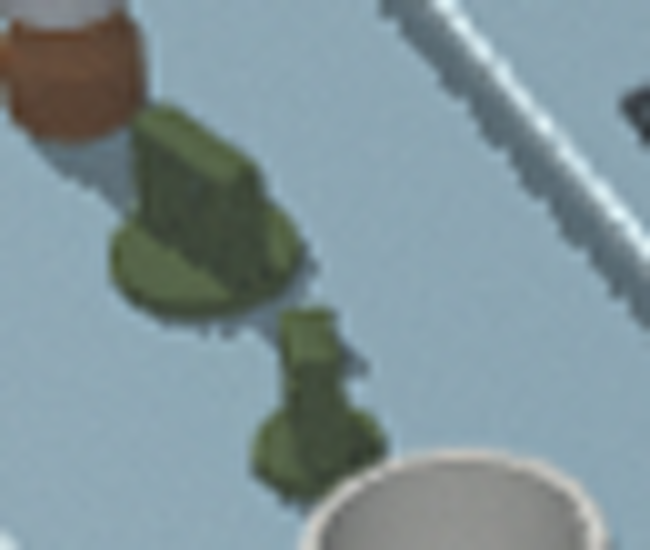

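View pics/c5.png

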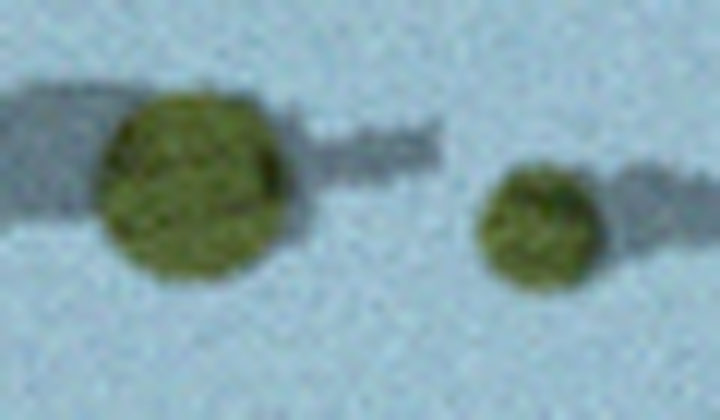

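View pics/bs.png

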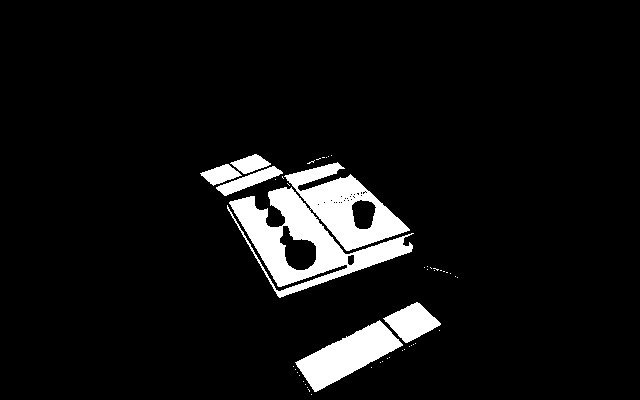

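```bash
python3 - <<'E'
from h import *
for n,b in(("top",(286,226,336,250)),("side",(258,200,302,250))):
    a=np.mean([vision.capture(n).astype(float) for _ in range(10)],0)[...,::-1]
    np.save(f"pics/{n}avg.npy",a); cv2.imwrite(f"pics/{n}avg.png",a.astype(np.uint8))
    c=a[b[1]:b[3],b[0]:b[2]]; c=np.clip((c-10)*(255/ (90 if n=="top" else 170)),0,255).astype(np.uint8)
    k=15 if n=="top" else 12
    cv2.imwrite(f"pics/z{n}.png",cv2.resize(c,None,fx=k,fy=k,interpolation=cv2.INTER_CUBIC))
print(sense()['time_s'])
E
```

```text
1.1
```

View pics/ztop.png

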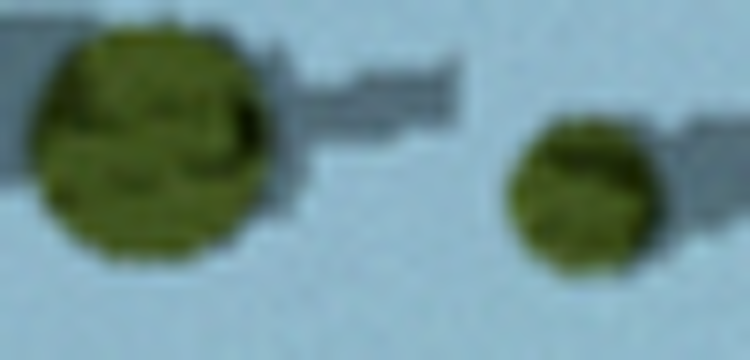

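View pics/zside.png

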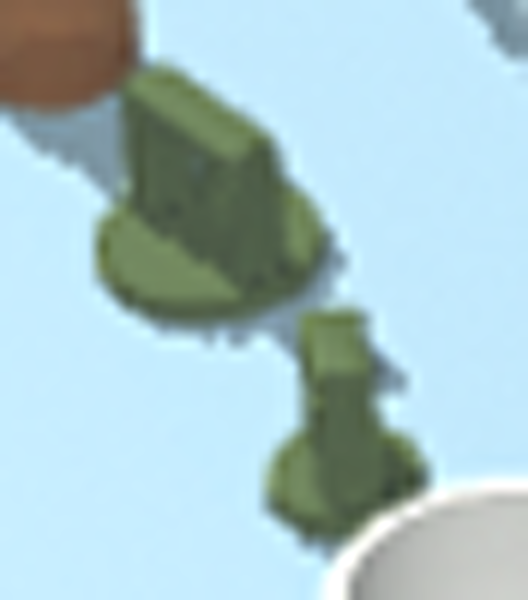

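```bash
python3 - <<'E'
from h import *
f=lambda p:(np.array(p)+.5)/12-.5+np.array([258,200])
L=[(125,92),(242,160),(275,142),(160,65)]; S=[(300,320),(318,375),(375,370),(362,315)]
for q in(L,S):
    w=onz("side",f(q),56)[:,:2]; print(np.round(w,1).tolist(),w.mean(0)); 
    e=(w[1]-w[0]+w[2]-w[3]); g=(w[3]-w[0]+w[2]-w[1]); print("edge01 len",np.linalg.norm(e)/2,np.degrees(np.arctan2(e[1],e[0])),"edge03",np.linalg.norm(g)/2,np.degrees(np.arctan2(g[1],g[0])))
# foot from top avg
hsv=cv2.cvtColor(cv2.imread("pics/topavg.png"),cv2.COLOR_BGR2HSV); H,S_,V=[hsv[...,i].astype(int) for i in range(3)]
m=((H>25)&(H<70)&(S_>90)).astype(np.uint8)*255; m[:220]=0;m[252:]=0;m[:,:280]=0;m[:,340:]=0
for r in rect("top",m,24): print(r)
# spoon
m=((S_<45)).astype(np.uint8)*255; m[:145]=0;m[205:]=0;m[:,:273]=0;m[:,290:]=0
cv2.imwrite("pics/sp.png",cv2.resize(m[140:210,265:300],None,fx=6,fy=6,interpolation=0))
a=np.load("pics/topavg.npy")[145:210,268:330]; cv2.imwrite("pics/sp2.png",cv2.resize(np.clip(a*2.5,0,255).astype(np.uint8),None,fx=8,fy=8,interpolation=2))
E
```

```text
[[486.4, 82.7], [496.0, 49.7], [504.0, 51.9], [496.2, 87.8]] [495.65548963  68.03092147]
edge01 len 35.59458546236368 -75.78374610926818 edge03 9.65528496380653 22.384352233951674
[[483.1, -2.9], [478.5, -19.9], [488.1, -23.9], [493.5, -7.5]] [485.81485379 -13.55666175]
edge01 len 17.42945943233168 -106.59778366046017 edge03 10.886721216179676 -23.048976830902895
(((481.97210693359375, -9.704436302185059), (22.47344398498535, 22.5939884185791), 0.17865626513957977), array([324.41666667, 238.58333333]), 51.0)
(((492.98944091796875, 72.25924682617188), (39.40266036987305, 39.59909439086914), 0.1697193682193756), array([295.75 , 235.025]), 153.0)
```

View pics/sp2.png

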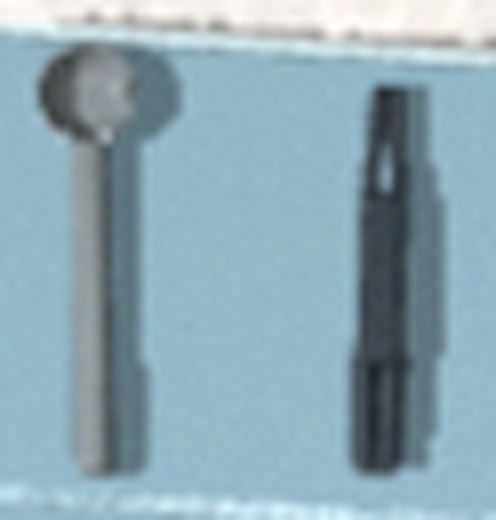

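```bash
cat >> h.py <<'E'
def tool(a):
    x=np.array([0,0,-1.]); z=np.array([np.cos(a),np.sin(a),0]); return np.c_[x,np.cross(z,x),z]
def go(p,deg=None,flip=None):
    """rows needed from measured pose to world p, jaw direction deg (mod 180)"""
    s=sense(); q=s["ee_rot"]; R0=R.from_quat([q[1],q[2],q[3],q[0]]); M=R0.as_matrix()
    cur=np.degrees(np.arctan2(M[1,2],M[0,2]))
    if deg is None: Rt=R.from_matrix(tool(np.radians(cur)))
    else:
        opts=[R.from_matrix(tool(np.radians(d))) for d in(deg,deg+180)]
        opts.sort(key=lambda r:(R0.inv()*r).magnitude())
        Rt=opts[1 if flip else 0]
    rv=(R0.inv()*Rt).as_rotvec(); d=M.T@(np.array(p,float)-s["eef_pos"])/10
    print("t",round(s["time_s"],2),"pos",np.round(s["eef_pos"],1),"jaw",round(cur,1),"j",np.round(s["joints"],2),"F",np.round(s["force"],1),"w",round(s["grip_width"],3))
    print("ROW",np.round(rv,3).tolist(),np.round(d,2).tolist(),"dist",round(np.linalg.norm(d)*10),"ang",round(np.degrees(np.linalg.norm(rv)),1))
E
python3 - <<'E'
from h import *
print(onz("top",[(279.3,204),(279.3,150.6)],64)); print(onz("side",[(299.5,187.5),(343,176.5)],64)) 
go((648,13,150),90)
go((648,13,150),90,1)
E
```

```text
[[578.27841466 113.1179721   64.        ]
 [726.12897856 114.5712388   64.        ]]
[[584.25555998 110.59169368  64.        ]
 [703.24929887 100.19544673  64.        ]]
t 1.1 pos [ 116.5 -511.9  231.3] jaw -77.2 j [-1.57  0.31  1.5  -0.    1.33 -0.22] F [ 0. -0. -0.] w 1.001
ROW [0.224, -0.0, -0.0] [8.13, 63.47, -39.38] dist 751 ang 12.8
t 1.1 pos [ 116.5 -511.9  231.3] jaw -77.2 j [-1.57  0.31  1.5  -0.    1.33 -0.22] F [ 0. -0. -0.] w 1.001
ROW [-2.918, 0.0, -0.0] [8.13, 63.47, -39.38] dist 751 ang 167.2
```

```bash
python3 -m pendant '[[0.04,0,0,0,4,-2.5,1],[0.09,0,0,0,9,-5.5,1],[0.14,0,0,0,14,-8.7,1],[0.19,0,0,0,19,-11.8,1],[0.22,0,0,0,24,-15,1]]' 40; python3 - <<'E'
from h import *
go((648,13,150),90)
E
```

```text
time_s: 1.72
eef_pos: [318.3, -310.9, 231.5]
ee_rot: [0.501, 0.499, 0.5, -0.499]
force: [1.1, -0.4, 0.3]
grip_width: 1.0
t 1.73 pos [ 318.3 -310.9  231.5] jaw -89.9 j [-1.04  0.13  1.72  0.    1.28  0.53] F [ 1.1 -0.4  0.3] w 1.0
ROW [0.002, 0.0, -0.0] [8.15, 33.04, -32.32] dist 469 ang 0.1
```

```bash
python3 -m pendant '[[0,0,0,0,4,-4,1],[0,0,0,0,8,-8,1],[0,0,0,0,12.5,-12.5,1],[0,0,0,0,17,-17,0.8],[0,0,0,1,21,-21,0.6]]' 40; python3 - <<'E'
from h import *
go((648,13,110),88.8)
E
```

```text
time_s: 2.35
eef_pos: [528.0, -99.9, 221.9]
ee_rot: [0.502, 0.499, 0.5, -0.499]
force: [0.9, -1.7, -0.0]
grip_width: 0.613
t 2.35 pos [528.  -99.9 221.9] jaw -89.8 j [-0.41  0.35  1.48 -0.    1.32  1.16] F [ 0.9 -1.7 -0. ] w 0.613
ROW [0.025, 0.001, -0.002] [11.2, 12.02, -11.25] dist 199 ang 1.4
```

```bash
python3 -m pendant '[[0.01,0,0,2,3,-2.8,0.5],[0.025,0,0,5,6,-5.6,0.5],[0.025,0,0,7.5,9,-8.5,0.5],[0.025,0,0,9.5,12,-11.25,0.5],[0.025,0,0,11.2,12,-11.25,0.5]]' 40; python3 - <<'E'
from h import *
go((648,13,58.5),88.8)
im=shot("side","s1"); cv2.imwrite("pics/s1c.png",cv2.resize(im[120:260,240:420],None,fx=4,fy=4))
E
```

```text
time_s: 2.98
eef_pos: [646.8, 13.2, 107.7]
ee_rot: [-0.495, -0.505, -0.496, 0.505]
force: [0.3, -0.7, -0.8]
grip_width: 0.501
t 2.98 pos [646.8  13.2 107.7] jaw -91.1 j [-0.16  0.69  1.25  0.    1.21  1.43] F [ 0.3 -0.7 -0.8] w 0.501
ROW [0.002, -0.0, 0.0] [4.92, 0.12, 0.02] dist 49 ang 0.1
```

View pics/s1c.png

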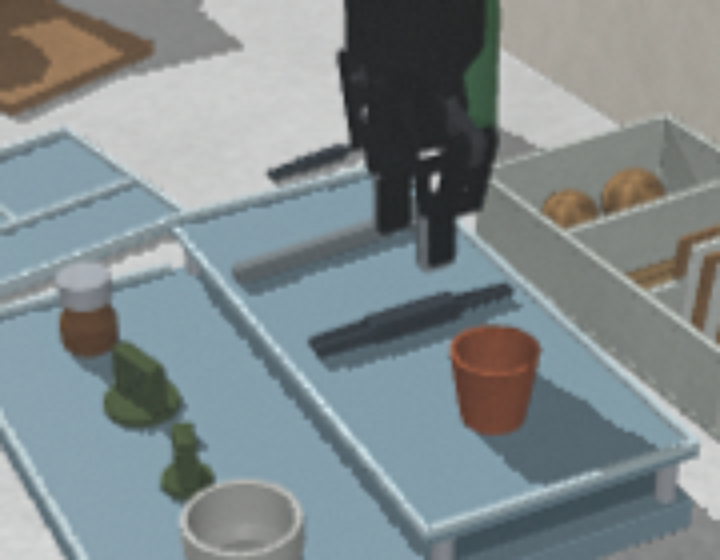

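```bash
python3 -m pendant '[[0,0,0,1.5,0.1,0,0.5],[0,0,0,3,0.1,0,0.5],[0,0,0,4.2,0.1,0,0.5],[0,0,0,4.7,0.1,0,0.5],[0,0,0,4.7,0.1,0,0.5]]' 40; python3 - <<'E'
from h import *
go((648,13,58.5),88.8)
im=shot("side","s2"); cv2.imwrite("pics/s2c.png",cv2.resize(im[140:240,280:400],None,fx=6,fy=6))
E
```

```text
time_s: 3.65
eef_pos: [647.0, 11.2, 62.2]
ee_rot: [-0.495, -0.505, -0.495, 0.505]
force: [-0.5, -0.5, 1.1]
grip_width: 0.5
t 3.65 pos [647.   11.2  62.2] jaw -91.2 j [-0.16  0.74  1.28 -0.    1.12  1.43] F [-0.5 -0.5  1.1] w 0.5
ROW [-0.0, -0.0, 0.0] [0.37, 0.1, -0.18] dist 4 ang 0.0
```

View pics/s2c.png

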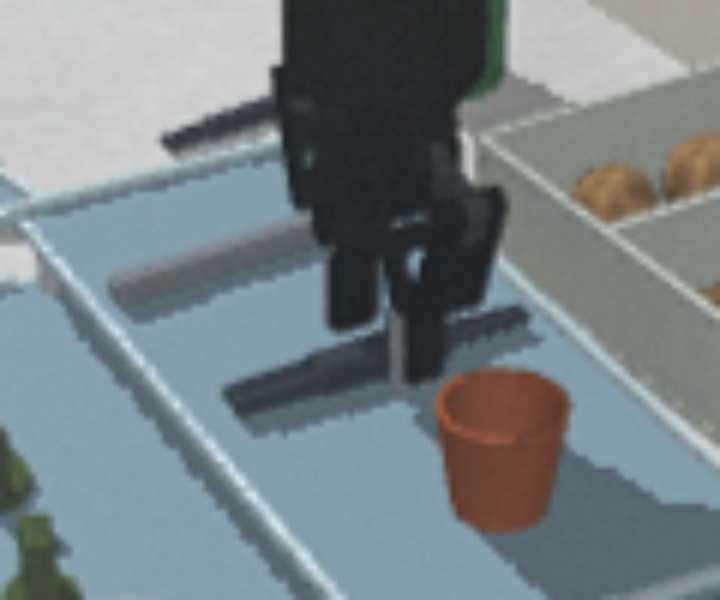

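```bash
python3 -m pendant '[[0,0,0,0.35,0,0,0.5],[0,0,0,0.35,0,0,0.2],[0,0,0,0.35,0,0,0.0],[0,0,0,0.35,0,0,0.0],[0,0,0,0.35,0,0,0.0]]' 40; python3 - <<'E'
from h import *
go((648,13,58.5),88.8)
E
```

```text
time_s: 4.32
eef_pos: [647.1, 11.3, 59.0]
ee_rot: [0.495, 0.505, 0.495, -0.505]
force: [-0.2, 0.5, 0.6]
grip_width: 0.175
t 4.33 pos [647.1  11.3  59. ] jaw -91.2 j [-0.16  0.74  1.28  0.    1.11  1.43] F [-0.2  0.5  0.6] w 0.175
ROW [-0.0, 0.0, -0.0] [0.05, 0.08, -0.17] dist 2 ang 0.0
```

```bash
python3 -m pendant '[[0,0,0,-1,0,0,0],[0,0,0,-3,0,0,0],[0,0,0,-6,0,0,0],[0,0,0,-9,0,0,0],[0,0,0,-11,0,0,0]]' 40; python3 - <<'E'
from h import *
go((447,-335,160),91.4)
shot("side","s3")
E
```

```text
time_s: 4.95
eef_pos: [647.3, 11.3, 171.0]
ee_rot: [0.495, 0.506, 0.494, -0.505]
force: [0.8, 0.9, -0.7]
grip_width: 0.172
t 4.95 pos [647.3  11.3 171. ] jaw -91.2 j [-0.16  0.63  1.17  0.    1.34  1.43] F [ 0.8  0.9 -0.7] w 0.172
ROW [-0.046, 0.0, -0.002] [1.07, -19.29, 35.05] dist 400 ang 2.6
```

View pics/s3.png

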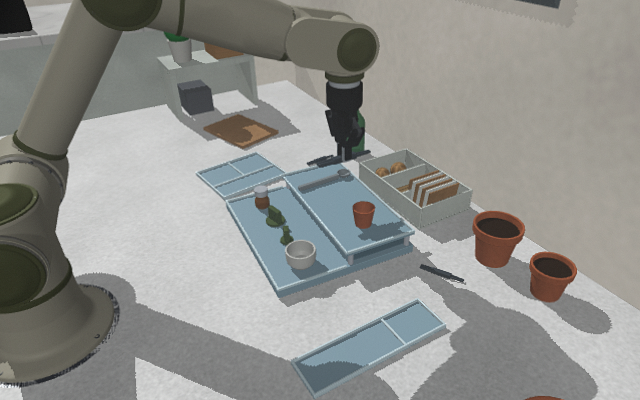

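The tweezers have left the tier and hang level in the fingers near (340,157). Next, over to the narrow tray.

```bash
python3 -m pendant '[[0,0,0,0,-2,4,0],[-0.02,0,0,0,-5,9,0],[-0.046,0,0,0,-8,14.5,0],[-0.046,0,0,0,-11,20,0],[-0.046,0,0,0,-14,25,0]]' 40;python3 -m pendant '[[0,0,0,1,-2,4,0],[0,0,0,2,-4,7,0],[0,0,0,4,-5.3,9.5,0],[0,0,0,6,-5.3,10,0],[0,0,0,7,-5.3,10,0]]' 40; python3 - <<'E'
from h import *
go((447,-335,40),91.4)
im=shot("side","s4"); cv2.imwrite("pics/s4c.png",cv2.resize(im[230:400,270:470],None,fx=4,fy=3.5))
im=shot("top","t4"); cv2.imwrite("pics/t4c.png",cv2.resize(cv2.convertScaleAbs(im[170:300,390:490],alpha=2),None,fx=4,fy=4))
E
```

```text
time_s: 5.62
eef_pos: [500.4, -237.2, 168.8]
ee_rot: [0.506, 0.494, 0.506, -0.494]
force: [1.1, -1.2, -0.4]
grip_width: 0.171
time_s: 6.25
eef_pos: [450.8, -336.9, 97.7]
ee_rot: [0.505, 0.494, 0.507, -0.494]
force: [-0.9, 0.8, 0.7]
grip_width: 0.173
t 6.25 pos [ 450.8 -336.9   97.7] jaw -88.6 j [-0.85  0.53  1.55  0.    1.07  0.7 ] F [-0.9  0.8  0.7] w 0.173
ROW [-0.0, -0.001, 0.001] [5.77, -0.37, -0.19] dist 58 ang 0.1
```

View pics/s4c.png

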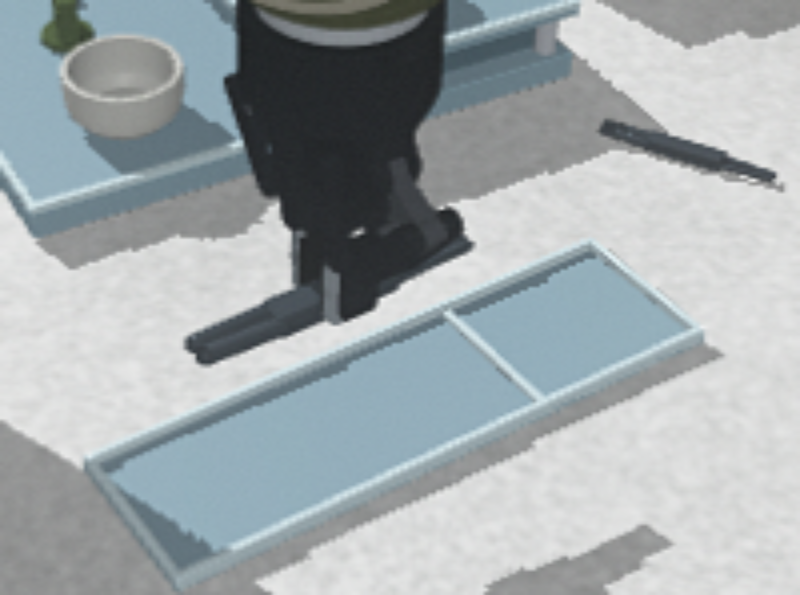

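View pics/t4c.png

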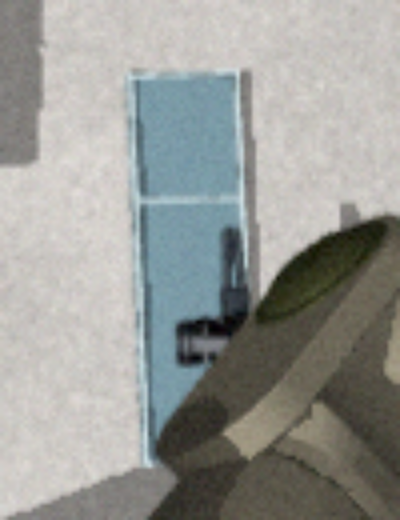

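```bash
python3 -m pendant '[[0,0,0,1.5,-0.1,0,0],[0,0,0,3,-0.2,0,0],[0,0,0,4.5,-0.3,-0.1,0],[0,0,0,6,-0.3,-0.1,0],[0,0,0,7,-0.3,-0.1,0]]' 40; python3 - <<'E'
from h import *
go((447,-335,8.5),91.4)
print(onz("top",[(448,227)],98))
im=shot("side","s5"); cv2.imwrite("pics/s5c.png",cv2.resize(im[230:400,270:470],None,fx=4,fy=3.5))
E
```

```text
time_s: 6.98
eef_pos: [448.0, -335.8, 27.6]
ee_rot: [0.506, 0.494, 0.506, -0.494]
force: [0.4, -0.7, -0.1]
grip_width: 0.174
t 6.97 pos [ 448.  -335.8   27.6] jaw -88.6 j [-0.85  0.63  1.6  -0.    0.91  0.69] F [ 0.4 -0.7 -0.1] w 0.174
ROW [0.0, -0.001, 0.001] [1.91, -0.1, -0.08] dist 19 ang 0.1
[[ 516.90178572 -335.42270182   98.        ]]
```

View pics/s5c.png

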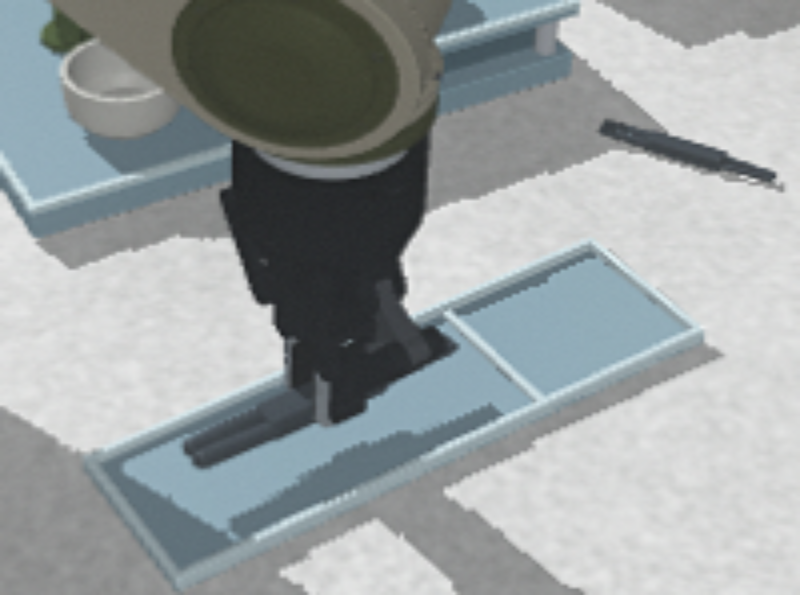

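The tweezers are centred over the long bay and clear of the ridge and rims, so I lower and release.

```bash
python3 -m pendant '[[0,0,0,1,-0.1,0,0],[0,0,0,1.6,-0.1,0,0],[0,0,0,1.85,-0.1,0,0],[0,0,0,1.9,-0.1,0,0],[0,0,0,1.9,-0.1,0,0]]' 40; python3 -m pendant '[[0,0,0,0,0,0,0.3],[0,0,0,0,0,0,0.3],[0,0,0,0,0,0,0.3],[0,0,0,-1,0,0,0.33],[0,0,0,-3,0,0,0.33]]' 40; python3 - <<'E'
from h import *
go((494.5,70,100),14,1)
im=shot("side","s6"); cv2.imwrite("pics/s6c.png",cv2.resize(im[230:400,270:470],None,fx=4,fy=3.5))
E
```

```text
time_s: 7.65
eef_pos: [447.3, -336.1, 10.0]
ee_rot: [0.506, 0.494, 0.506, -0.494]
force: [-0.1, -0.4, -0.6]
grip_width: 0.17
time_s: 8.28
eef_pos: [447.0, -335.8, 40.2]
ee_rot: [0.506, 0.494, 0.507, -0.494]
force: [0.4, 0.6, -0.4]
grip_width: 0.331
t 8.28 pos [ 447.  -335.8   40.2] jaw -88.6 j [-0.85  0.61  1.6   0.    0.94  0.69] F [ 0.4  0.6 -0.4] w 0.331
ROW [-1.79, -0.001, -0.0] [-5.95, 5.75, -40.45] dist 413 ang 102.6
```

View pics/s6c.png

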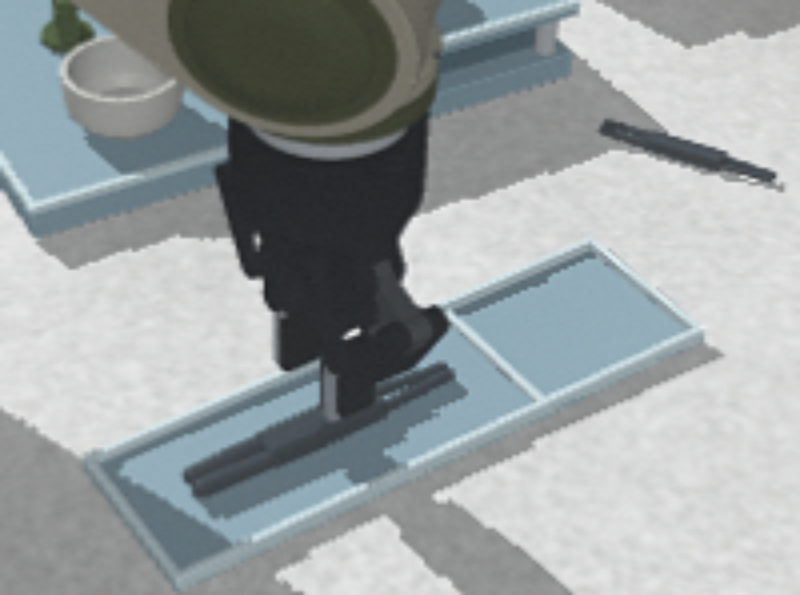

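The tweezers lie flat and centred in the long bay, between (318,367) and (383,337). Next is the large anchor.

```bash
python3 -m pendant '[[-0.1,0,0,-3,0,0,0.33],[-0.28,0,0,-7,1,-5,0.4],[-0.46,0,0,-9,2,-11,0.45],[-0.64,0,0,-9,3,-17,0.45],[-0.82,0,0,-9,4,-23,0.45]]' 40; python3 - <<'E'
from h import *
go((494.5,70,120),14,1)
go((494.5,70,120),14)
E
```

```text
time_s: 8.95
eef_pos: [481.7, -103.5, 130.5]
ee_rot: [0.662, 0.249, 0.661, -0.249]
force: [1.0, 0.5, -0.1]
grip_width: 0.451
t 8.95 pos [ 481.7 -103.5  130.5] jaw -41.3 j [-0.45  0.35  1.73  0.    1.06  0.27] F [ 1.   0.5 -0.1] w 0.451
ROW [2.177, 0.0, -0.002] [1.04, 13.89, -10.48] dist 174 ang 124.7
t 8.95 pos [ 481.7 -103.5  130.5] jaw -41.3 j [-0.45  0.35  1.73  0.    1.06  0.27] F [ 1.   0.5 -0.1] w 0.451
ROW [-0.965, 0.002, 0.0] [1.04, 13.89, -10.48] dist 174 ang 55.3
```

```bash
python3 -m pendant '[[-0.18,0,0,0,3,-2.2,0.45],[-0.36,0,0,0,6,-4.5,0.45],[-0.54,0,0,0.3,9,-6.8,0.45],[-0.72,0,0,0.6,12,-9,0.45],[-0.9,0,0,1,13.9,-10.5,0.45]]' 40; python3 -m pendant '[[-0.065,0,0,1,0,0,0.45],[-0.065,0,0,2,0,0,0.45],[-0.065,0,0,3,0,0,0.45],[-0.065,0,0,3.8,0,0,0.45],[-0.065,0,0,4,0,0,0.45]]' 40; python3 - <<'E'
from h import *
go((494.5,70,30),14)
im=shot("side","s7"); cv2.imwrite("pics/s7c.png",cv2.resize(im[150:270,230:350],None,fx=5,fy=5))
E
```

```text
time_s: 9.57
eef_pos: [495.3, 69.9, 120.0]
ee_rot: [0.704, -0.064, 0.704, 0.064]
force: [0.2, -0.3, -0.7]
grip_width: 0.452
time_s: 10.2
eef_pos: [495.0, 68.2, 79.2]
ee_rot: [0.702, -0.084, 0.702, 0.084]
force: [0.4, 0.6, 0.4]
grip_width: 0.45
t 10.2 pos [495.   68.2  79.2] jaw 13.6 j [-0.1   0.44  1.76  0.    0.95 -0.34] F [0.4 0.6 0.4] w 0.45
ROW [-0.006, -0.001, -0.0] [4.92, 0.18, -0.0] dist 49 ang 0.4
```

View pics/s7c.png

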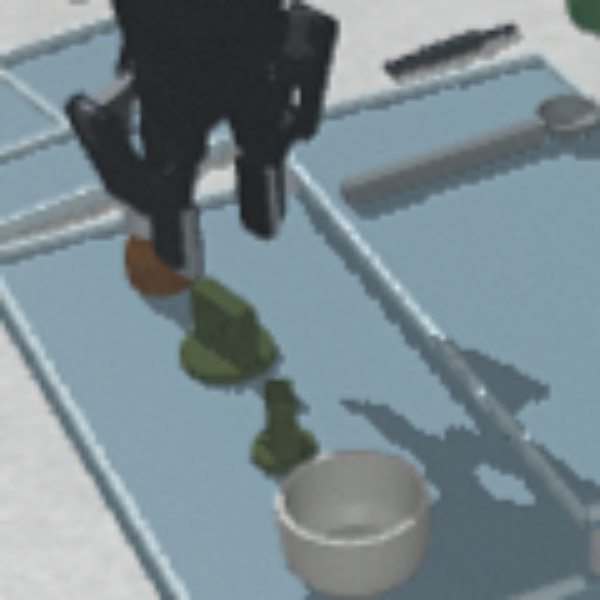

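```bash
python3 -m pendant '[[0,0,0,1.5,0.1,0,0.45],[0,0,0,3,0.1,0,0.45],[0,0,0,4,0.1,0,0.45],[0,0,0,4.7,0.1,0,0.45],[0,0,0,4.8,0.1,0,0.45]]' 40; python3 - <<'E'
from h import *
go((494.5,70,30),14)
im=shot("side","s8"); cv2.imwrite("pics/s8c.png",cv2.resize(im[170:260,240:330],None,fx=6,fy=6))
E
```

```text
time_s: 10.88
eef_pos: [494.8, 69.4, 31.4]
ee_rot: [0.702, -0.084, 0.702, 0.084]
force: [-0.0, -0.1, -0.3]
grip_width: 0.449
t 10.88 pos [494.8  69.4  31.4] jaw 13.7 j [-0.1   0.52  1.79 -0.    0.84 -0.33] F [-0.  -0.1 -0.3] w 0.449
ROW [-0.005, -0.001, -0.0] [0.14, 0.07, -0.02] dist 2 ang 0.3
```

View pics/s8c.png

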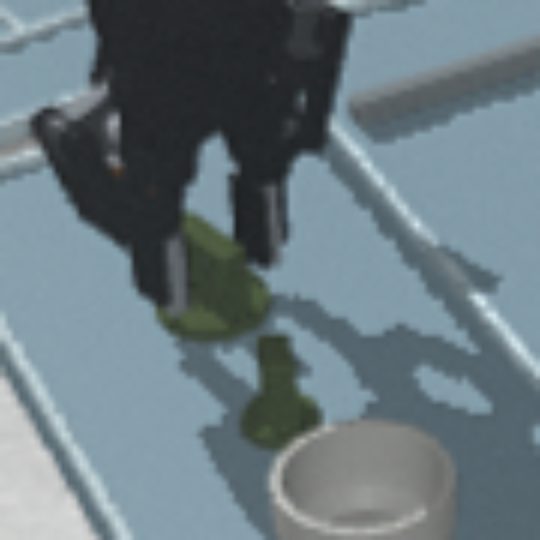

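```bash
python3 -m pendant '[[0,0,0,0.1,0,0,0.3],[0,0,0,0.1,0,0,0.1],[0,0,0,0.1,0,0,0],[0,0,0,0.1,0,0,0],[0,0,0,0.1,0,0,0]]' 40;  python3 - <<'E'
from h import *
go((494.5,70,30),14)
im=shot("side","s9"); cv2.imwrite("pics/s9c.png",cv2.resize(im[170:260,240:330],None,fx=6,fy=6))
E
```

```text
time_s: 11.55
eef_pos: [495.2, 69.3, 31.1]
ee_rot: [0.702, -0.084, 0.702, 0.084]
force: [-0.8, -0.6, 3.3]
grip_width: 0.129
t 11.55 pos [495.2  69.3  31.1] jaw 13.7 j [-0.1   0.52  1.79 -0.    0.83 -0.33] F [-0.8 -0.6  3.3] w 0.129
ROW [-0.005, 0.001, 0.0] [0.11, 0.08, -0.05] dist 1 ang 0.3
```

View pics/s9c.png

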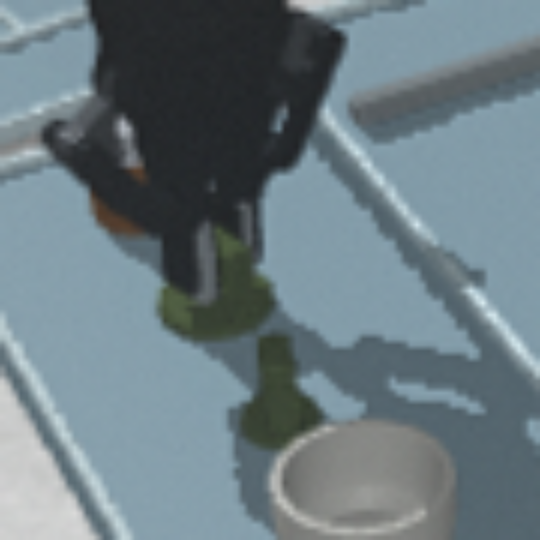

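```bash
python3 -m pendant '[[0,0,0,-1,0,0,0],[0,0,0,-3,0,0,0],[0,0,0,-6,0,0,0],[0,0,0,-8.5,0,0,0],[0,0,0,-10,0,0,0]]' 40;  python3 - <<'E'
from h import *
go((585,-332.5,130),1.4)
E
```

```text
time_s: 12.22
eef_pos: [495.1, 69.4, 132.2]
ee_rot: [0.702, -0.084, 0.702, 0.084]
force: [-0.4, -0.7, -0.5]
grip_width: 0.129
t 12.22 pos [495.1  69.4 132.2] jaw 13.7 j [-0.1   0.36  1.71  0.    1.07 -0.33] F [-0.4 -0.7 -0.5] w 0.129
ROW [0.215, 0.001, 0.0] [0.23, -41.17, -0.79] dist 412 ang 12.3
```

```bash
python3 -m pendant '[[0,0,0,0,-4,0,0],[0.05,0,0,0,-9,0,0],[0.1,0,0,0,-14.5,-0.2,0],[0.15,0,0,0,-20,-0.4,0],[0.21,0,0,0,-26,-0.5,0]]' 40; python3 - <<'E'
from h import *
go((585,-332.5,60),1.4)
E
```

```text
time_s: 12.85
eef_pos: [551.6, -186.0, 130.7]
ee_rot: [0.707, -0.009, 0.707, 0.01]
force: [0.6, 0.1, 0.5]
grip_width: 0.129
t 12.85 pos [ 551.6 -186.   130.7] jaw 1.6 j [-0.53  0.53  1.45  0.    1.16 -0.55] F [0.6 0.1 0.5] w 0.129
ROW [0.003, -0.001, -0.001] [7.05, -14.74, 2.94] dist 166 ang 0.2
```

```bash
python3 -m pendant '[[0,0,0,0.5,-4,0.8,0],[0,0,0,2,-8,1.6,0],[0,0,0,4,-12,2.4,0],[0,0,0,6,-14.7,2.9,0],[0,0,0,7,-14.7,2.9,0]]' 40; python3 - <<'E'
from h import *
go((585,-332.5,15.5),1.4)
im=shot("side","s10"); cv2.imwrite("pics/s10c.png",cv2.resize(im[230:400,270:470],None,fx=4,fy=3.5))
im=shot("top","t10"); cv2.imwrite("pics/t10c.png",cv2.resize(cv2.convertScaleAbs(im[170:300,390:490],alpha=2),None,fx=4,fy=4))
E
```

```text
time_s: 13.48
eef_pos: [584.1, -331.6, 58.8]
ee_rot: [0.706, -0.009, 0.708, 0.01]
force: [0.4, -0.0, -0.6]
grip_width: 0.132
t 13.47 pos [ 584.1 -331.6   58.8] jaw 1.5 j [-0.69  0.8   1.19 -0.    1.16 -0.72] F [ 0.4 -0.  -0.6] w 0.132
ROW [0.003, -0.002, -0.002] [4.33, -0.1, 0.1] dist 43 ang 0.2
```

View pics/s10c.png

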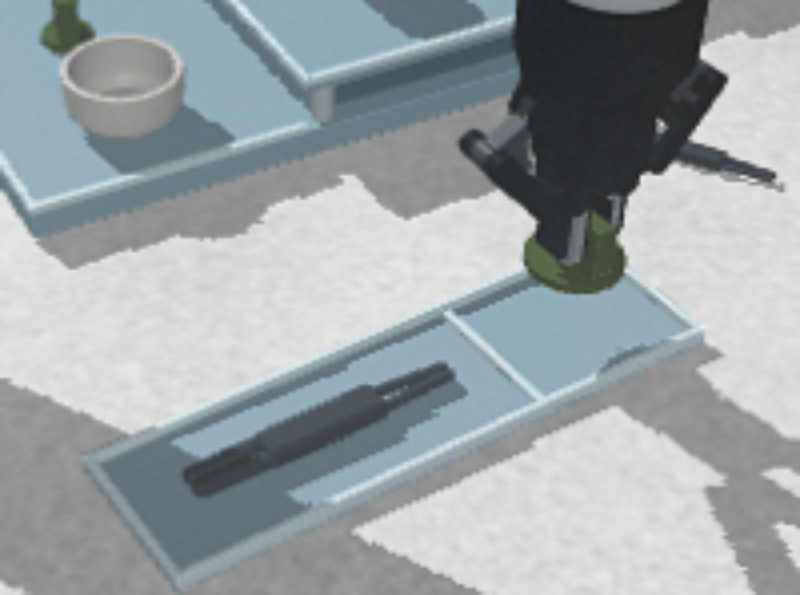

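View pics/t10c.png

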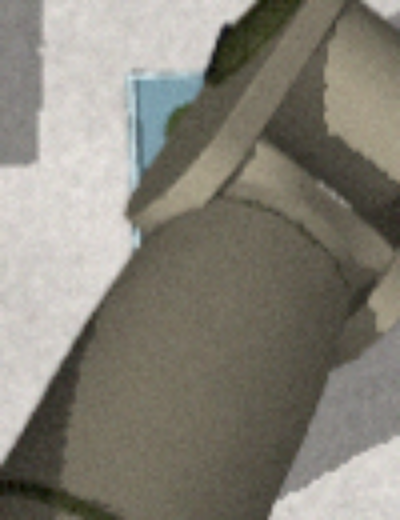

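```bash
python3 -m pendant '[[0,0,0,1.5,-0.1,0,0],[0,0,0,3,-0.1,0.1,0],[0,0,0,3.8,-0.1,0.1,0],[0,0,0,4.2,-0.1,0.1,0],[0,0,0,4.2,-0.1,0.1,0]]' 40; python3 - <<'E'
from h import *
go((585,-332.5,15.5),1.4)
im=shot("side","s11"); cv2.imwrite("pics/s11c.png",cv2.resize(im[270:390,350:470],None,fx=5,fy=5))
E
```

```text
time_s: 14.2
eef_pos: [586.0, -331.5, 18.7]
ee_rot: [0.707, -0.01, 0.707, 0.01]
force: [0.5, 0.4, -0.3]
grip_width: 0.135
t 14.2 pos [ 586.  -331.5   18.7] jaw 1.7 j [-0.69  0.85  1.2   0.    1.09 -0.72] F [ 0.5  0.4 -0.3] w 0.135
ROW [0.005, -0.0, -0.0] [0.32, -0.1, -0.1] dist 4 ang 0.3
```

View pics/s11c.png

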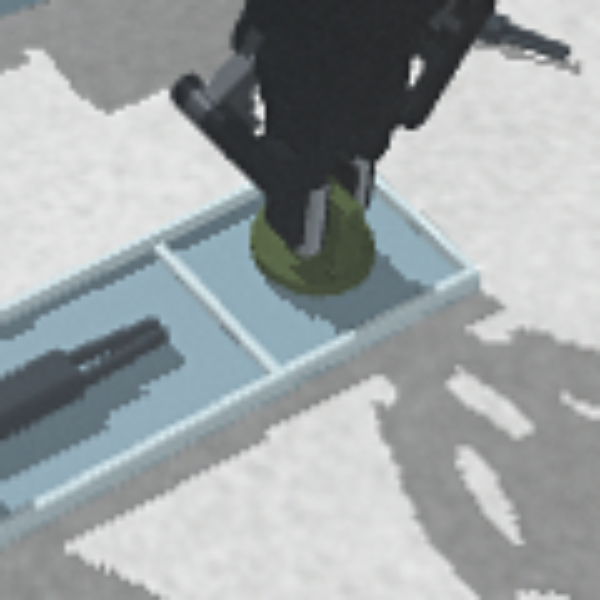

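```bash
python3 -m pendant '[[0,0,0,0.1,-0.1,0,0],[0,0,0,0.2,-0.1,0,0],[0,0,0,0.3,-0.1,0,0],[0,0,0,0.33,-0.1,0,0],[0,0,0,0.33,-0.1,0,0]]' 40; python3 -m pendant '[[0,0,0,0,0,0,0.2],[0,0,0,0,0,0,0.4],[0,0,0,0,0,0,0.45],[0,0,0,-1.5,0,0,0.45],[0,0,0,-4,0,0,0.45]]' 40; python3 - <<'E'
from h import *
go((652,110,140),-90)
im=shot("side","s12"); cv2.imwrite("pics/s12c.png",cv2.resize(im[270:390,350:470],None,fx=5,fy=5))
E
```

```text
time_s: 14.88
eef_pos: [586.0, -332.5, 15.5]
ee_rot: [0.707, -0.01, 0.707, 0.01]
force: [0.9, -0.2, -0.0]
grip_width: 0.13
time_s: 15.5
eef_pos: [585.8, -332.3, 56.2]
ee_rot: [0.707, -0.01, 0.707, 0.01]
force: [-0.4, -0.7, 1.7]
grip_width: 0.446
t 15.5 pos [ 585.8 -332.3   56.2] jaw 1.7 j [-0.69  0.8   1.18  0.    1.16 -0.72] F [-0.4 -0.7  1.7] w 0.446
ROW [-1.542, -0.0, -0.001] [-8.35, 44.03, 7.9] dist 455 ang 88.3
```

View pics/s12c.png

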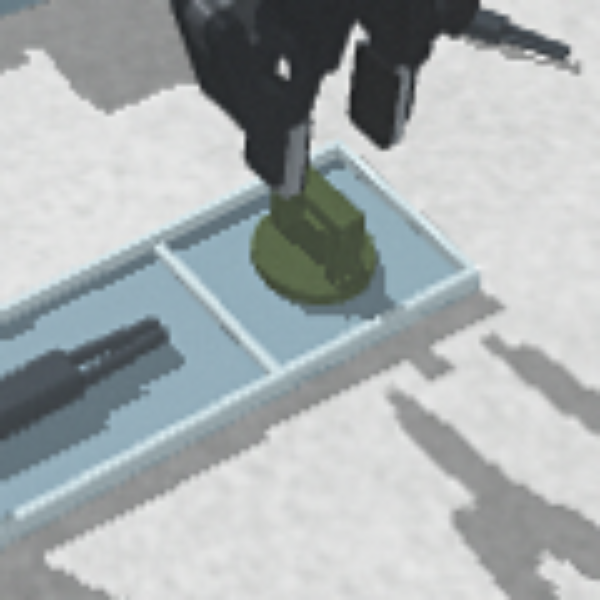

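The large anchor stands upright in the short bay, around (413,320). The climber kit is done, so the spoon is next.

```bash
python3 -m pendant '[[-0.1,0,0,-4,1,0,0.45],[-0.28,0,0,-8,6,1,0.45],[-0.46,0,0,-9.5,12,2,0.45],[-0.64,0,0,-9.5,18,3,0.45],[-0.82,0,0,-9.5,24,4.3,0.45]]' 40; python3 - <<'E'
from h import *
go((653.5,112,140),90.5)
E
```

```text
time_s: 16.18
eef_pos: [622.2, -89.5, 151.7]
ee_rot: [0.644, -0.293, 0.643, 0.293]
force: [-0.1, -0.5, 0.6]
grip_width: 0.449
t 16.18 pos [622.2 -89.5 151.7] jaw 49.0 j [-0.33  0.6   1.27  0.    1.27 -1.18] F [-0.1 -0.5  0.6] w 0.449
ROW [-0.725, 0.0, 0.002] [1.16, 10.87, 17.25] dist 204 ang 41.5
```

```bash
python3 -m pendant '[[-0.15,0,0,0,2.5,4,0.4],[-0.3,0,0,0,5,8,0.4],[-0.45,0,0,0,7.5,12,0.4],[-0.6,0,0,2,10,16,0.4],[-0.725,0,0,4,10.9,17.25,0.4]]' 40; python3 - <<'E'
from h import *
go((653.5,112,60),90.5)
im=shot("side","s13"); cv2.imwrite("pics/s13c.png",cv2.resize(im[120:240,270:390],None,fx=5,fy=5))
E
```

```text
time_s: 16.8
eef_pos: [654.4, 112.9, 110.7]
ee_rot: [-0.498, 0.503, -0.497, -0.502]
force: [-0.6, -0.8, 0.3]
grip_width: 0.402
t 16.8 pos [654.4 112.9 110.7] jaw 90.6 j [-0.01  0.72  1.18  0.    1.24 -1.59] F [-0.6 -0.8  0.3] w 0.402
ROW [0.002, 0.0, 0.002] [5.07, 0.09, -0.09] dist 51 ang 0.1
```

View pics/s13c.png

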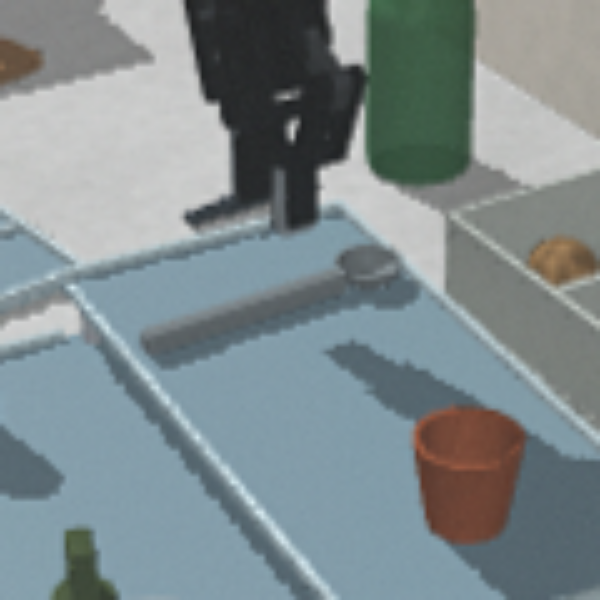

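```bash
python3 - <<'E'
from h import *
print(onz("side",[(299.7,187),(343.5,172.5)],67))
print(onz("top",[(279.3,204),(279.3,157)],67))
E
```

```text
[[583.63143857 108.0128357   67.        ]
 [712.24446248 112.39401356  67.        ]]
[[578.10515302 112.7855601   67.        ]
 [707.73365087 114.06370825  67.        ]]
```

```bash
python3 -m pendant '[[-0.01,0,0,1.5,0.05,0,0.4],[-0.01,0,0,3,0.05,0,0.4],[-0.01,0,0,4.3,0.05,-0.05,0.4],[-0.01,0,0,4.9,0.05,-0.05,0.4],[-0.01,0,0,4.9,0.05,-0.05,0.4]]' 40; python3 - <<'E'
from h import *
go((654.5,112,59.5),91)
im=shot("side","s14"); cv2.imwrite("pics/s14c.png",cv2.resize(im[130:220,280:370],None,fx=6,fy=6))
E
```

```text
time_s: 17.48
eef_pos: [653.6, 109.4, 61.2]
ee_rot: [0.497, -0.503, 0.497, 0.503]
force: [-0.1, 0.2, -0.2]
grip_width: 0.399
t 17.48 pos [653.6 109.4  61.2] jaw 90.7 j [-0.01  0.77  1.22  0.    1.15 -1.59] F [-0.1  0.2 -0.2] w 0.399
ROW [-0.005, 0.0, -0.0] [0.17, -0.09, 0.26] dist 3 ang 0.3
```

View pics/s14c.png

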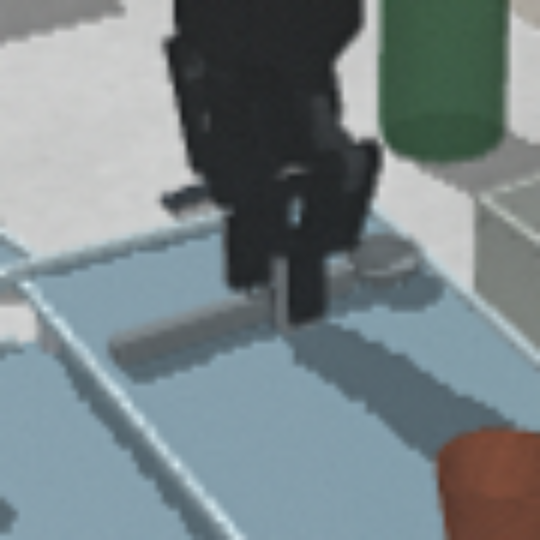

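```bash
python3 -m pendant '[[0,0,0,0.15,-0.05,0.2,0.4],[0,0,0,0.15,-0.05,0.2,0.2],[0,0,0,0.15,-0.05,0.2,0],[0,0,0,0.15,-0.05,0.2,0],[0,0,0,0.15,-0.05,0.2,0]]' 45; python3 -m pendant '[[0,0,0,-1,0,0,0],[0,0,0,-3,0,0,0],[0,0,0,-5.5,0,0,0],[0,0,0,-8,0,0,0],[0,0,0,-10,0,0,0]]' 45; python3 - <<'E'
from h import *
go((524,302,150),98)
im=shot("side","s15"); cv2.imwrite("pics/s15c.png",cv2.resize(im[100:220,270:390],None,fx=5,fy=5))
E
```

```text
time_s: 18.15
eef_pos: [654.3, 111.7, 60.4]
ee_rot: [-0.497, 0.503, -0.496, -0.503]
force: [-1.1, 0.1, 4.6]
grip_width: 0.121
time_s: 18.77
eef_pos: [654.2, 111.6, 161.5]
ee_rot: [-0.497, 0.503, -0.497, -0.503]
force: [-1.0, 0.3, -0.7]
grip_width: 0.12
t 18.77 pos [654.2 111.6 161.5] jaw 90.7 j [-0.01  0.68  1.12 -0.    1.34 -1.59] F [-1.   0.3 -0.7] w 0.12
ROW [-0.127, -0.0, 0.001] [1.14, 12.77, 19.21] dist 231 ang 7.3
```

View pics/s15c.png

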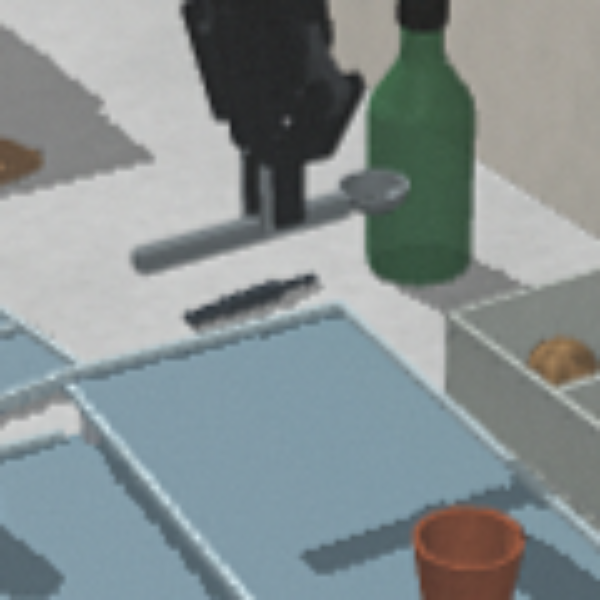

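```bash
python3 -m pendant '[[0,0,0,0,2.5,4,0],[-0.06,0,0,0,5,8,0],[-0.127,0,0,0,8,12,0],[-0.127,0,0,0.5,11,16,0],[-0.127,0,0,1,12.8,19.2,0]]' 45; python3 -m pendant '[[0,0,0,2,0,0,0],[0,0,0,4,0,0,0],[0,0,0,6.5,0,0,0],[0,0,0,9,0,0,0],[0,0,0,10,0,0,0]]' 45; python3 - <<'E'
from h import *
go((523.5,302,10.5),98)
im=shot("side","s16"); cv2.imwrite("pics/s16c.png",cv2.resize(im[110:230,170:310],None,fx=5,fy=5))
im=shot("top","t16"); cv2.imwrite("pics/t16c.png",cv2.resize(cv2.convertScaleAbs(im[160:290,140:270],alpha=2),None,fx=4,fy=4))
E
```

```text
time_s: 19.45
eef_pos: [522.1, 303.3, 149.9]
ee_rot: [0.463, -0.534, 0.464, 0.534]
force: [0.2, -0.7, -0.2]
grip_width: 0.118
time_s: 20.08
eef_pos: [522.9, 301.6, 48.5]
ee_rot: [0.463, -0.533, 0.465, 0.534]
force: [1.0, 0.3, -0.7]
grip_width: 0.12
t 20.07 pos [522.9 301.6  48.5] jaw 98.0 j [ 0.33  0.67  1.44 -0.    1.03 -1.38] F [ 1.   0.3 -0.7] w 0.12
ROW [0.001, -0.001, -0.002] [3.8, -0.07, 0.03] dist 38 ang 0.1
```

View pics/s16c.png

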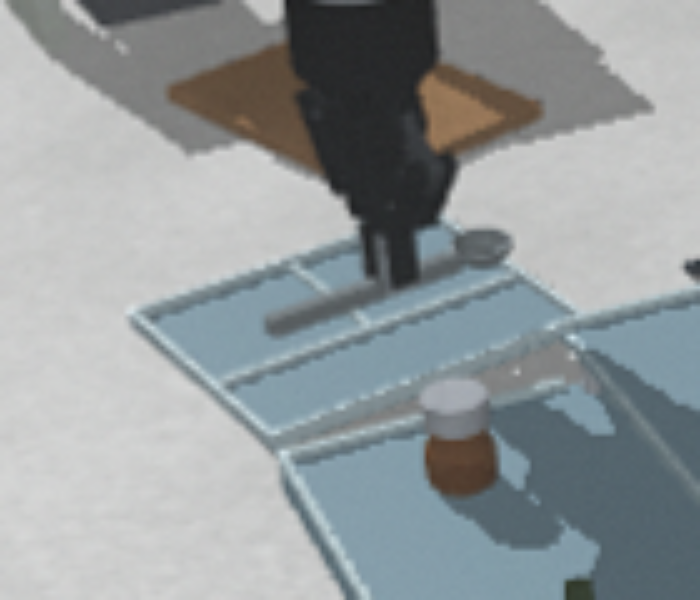

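View pics/t16c.png

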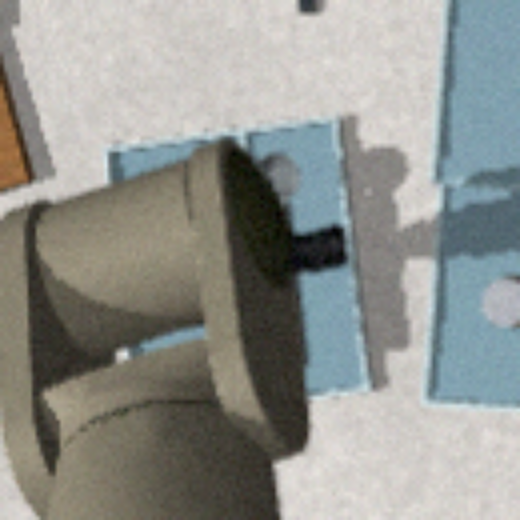

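```bash
python3 - <<'E'
from h import *
p=onz("top",[(210,204)],52)[0]; print(p)
c=np.array([516.5,350]);a=np.radians(8); Rm=np.array([[np.cos(a),-np.sin(a)],[np.sin(a),np.cos(a)]])
print("local",Rm.T@(p[:2]-c), "tcp local",Rm.T@(np.array([522.9,301.6])-c))
E
```

```text
[578.48551568 306.36901109  52.        ]
local [ 55.31001687 -51.83309156] tcp local [ -0.39826245 -48.81968237]
```

```bash
python3 -m pendant '[[0,0,0,1.2,-0.05,0,0],[0,0,0,2.4,-0.05,0,0],[0,0,0,3.2,-0.05,0,0],[0,0,0,3.6,-0.05,0,0],[0,0,0,3.6,-0.05,0,0]]' 45; python3 - <<'E'
from h import *
go((523.5,302,10),98)
im=shot("side","s17"); cv2.imwrite("pics/s17c.png",cv2.resize(im[130:210,180:300],None,fx=6,fy=6))
E
```

```text
time_s: 20.8
eef_pos: [524.1, 302.0, 13.8]
ee_rot: [0.464, -0.534, 0.464, 0.534]
force: [0.1, 0.8, -0.1]
grip_width: 0.12
t 20.8 pos [524.1 302.   13.8] jaw 98.0 j [ 0.33  0.72  1.46  0.    0.96 -1.38] F [ 0.1  0.8 -0.1] w 0.12
ROW [0.001, -0.0, -0.0] [0.38, 0.06, 0.01] dist 4 ang 0.0
```

View pics/s17c.png

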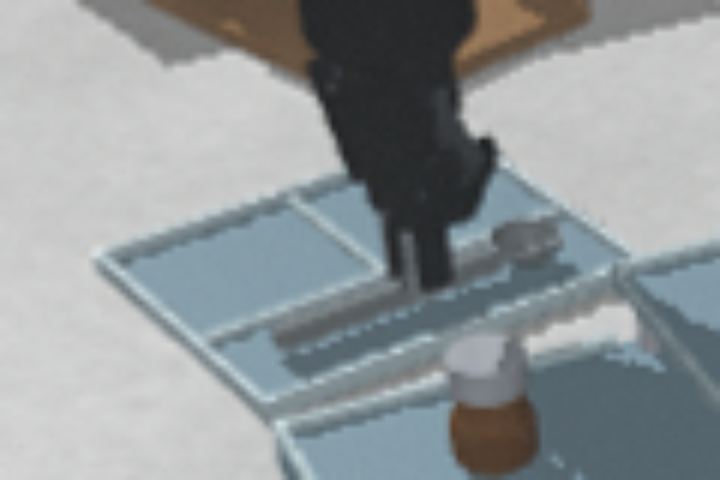

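```bash
python3 -m pendant '[[0,0,0,0.1,0,0,0],[0,0,0,0.2,0,0,0],[0,0,0,0.3,0,0,0],[0,0,0,0.38,0,0,0],[0,0,0,0.38,0,0,0]]' 45; python3 -m pendant '[[0,0,0,0,0,0,0.24],[0,0,0,0,0,0,0.25],[0,0,0,0,0,0,0.25],[0,0,0,-1.5,0,0,0.25],[0,0,0,-4,0,0,0.3]]' 45; python3 - <<'E'
from h import *
go((478,-94.5,120),0)
go((478,-94.5,120),0,1)
im=shot("side","s18"); cv2.imwrite("pics/s18c.png",cv2.resize(im[130:210,180:300],None,fx=6,fy=6))
E
```

```text
time_s: 21.48
eef_pos: [524.1, 302.0, 10.1]
ee_rot: [0.464, -0.534, 0.464, 0.534]
force: [-0.3, 0.1, 0.2]
grip_width: 0.12
time_s: 22.1
eef_pos: [523.9, 301.9, 51.0]
ee_rot: [0.464, -0.534, 0.464, 0.534]
force: [0.3, -0.6, 0.0]
grip_width: 0.302
t 22.1 pos [523.9 301.9  51. ] jaw 98.0 j [ 0.33  0.67  1.44  0.    1.03 -1.38] F [ 0.3 -0.6  0. ] w 0.302
ROW [-1.431, 0.0, -0.001] [-6.88, 10.09, -38.61] dist 405 ang 82.0
t 22.1 pos [523.9 301.9  51. ] jaw 98.0 j [ 0.33  0.67  1.44  0.    1.03 -1.38] F [ 0.3 -0.6  0. ] w 0.302
ROW [1.711, -0.001, -0.0] [-6.88, 10.09, -38.61] dist 405 ang 98.0
```

View pics/s18c.png

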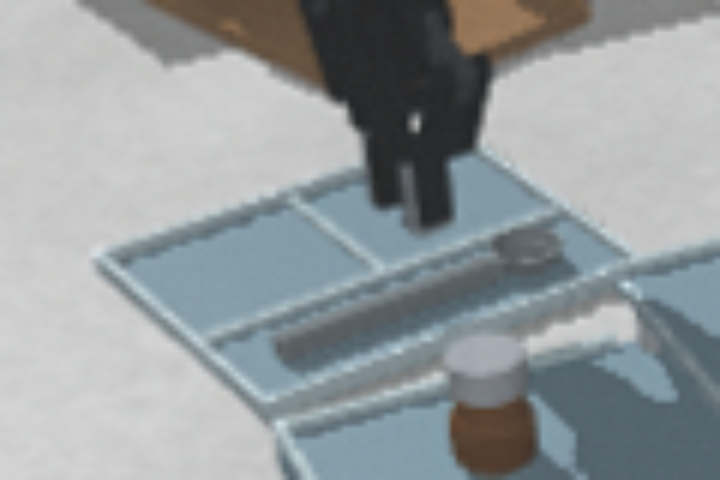

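```bash
python3 -m pendant '[[0.1,0,0,-4,0.5,-1,0.4],[0.28,0,0,-7,2,-6,0.6],[0.46,0,0,-8,3.5,-12,0.8],[0.64,0,0,-8,5,-18,1],[0.82,0,0,-8,6.2,-24,1]]' 45; python3 - <<'E'
from h import *
im=cv2.imread("pics/sideavg.png"); hsv=cv2.cvtColor(im,cv2.COLOR_BGR2HSV)
m=((hsv[...,1]<35)).astype(np.uint8)*255; r=np.zeros_like(m); r[235:272,280:322]=m[235:272,280:322]
cs,_=cv2.findContours(r,cv2.RETR_EXTERNAL,cv2.CHAIN_APPROX_NONE); c=max(cs,key=cv2.contourArea).reshape(-1,2)
print(c.min(0),c.max(0),cv2.contourArea(c))
up=c[c[:,1]<252]; w=onz("side",up,58)[:,:2]
from scipy.optimize import least_squares
s=least_squares(lambda p:np.hypot(*(w-p[:2]).T)-p[2],[477,-93,32],loss="soft_l1"); print("side",s.x)
go((478,-94.5,120),0)
E
```

```text
time_s: 22.78
eef_pos: [496.0, 53.9, 131.1]
ee_rot: [0.639, -0.303, 0.638, 0.303]
force: [1.7, 0.1, -1.1]
grip_width: 1.006
[285 240] [315 269] 734.0
side [478.32177739 -95.75236395  31.45645655]
t 22.77 pos [496.   53.9 131.1] jaw 50.7 j [-0.13  0.36  1.71 -0.    1.07 -1.01] F [ 1.7  0.1 -1.1] w 1.006
ROW [0.885, 0.002, 0.001] [1.12, -8.0, -12.63] dist 150 ang 50.7
```

```bash
python3 -m pendant '[[0.18,0,0,0,-1.8,-2.8,1],[0.36,0,0,0,-3.6,-5.7,1],[0.54,0,0,0.5,-5.4,-8.5,1],[0.72,0,0,1,-7.2,-11.4,1],[0.88,0,0,2,-8,-12.6,1]]' 60; python3 - <<'E'
from h import *
go((477.5,-94.5,34),0)
im=shot("side","s19"); cv2.imwrite("pics/s19c.png",cv2.resize(im[150:290,240:360],None,fx=4,fy=4))
im=shot("top","t19"); cv2.imwrite("pics/t19c.png",cv2.resize(cv2.convertScaleAbs(im[190:290,300:400],alpha=2),None,fx=5,fy=5))
E
```

```text
time_s: 23.4
eef_pos: [479.4, -94.3, 110.9]
ee_rot: [0.708, -0.002, 0.706, 0.001]
force: [0.2, -0.4, -0.8]
grip_width: 1.002
t 23.4 pos [479.4 -94.3 110.9] jaw 0.2 j [-0.43  0.37  1.76 -0.    1.01 -0.44] F [ 0.2 -0.4 -0.8] w 1.002
ROW [0.004, 0.002, 0.001] [7.69, -0.01, -0.21] dist 77 ang 0.3
```

View pics/s19c.png

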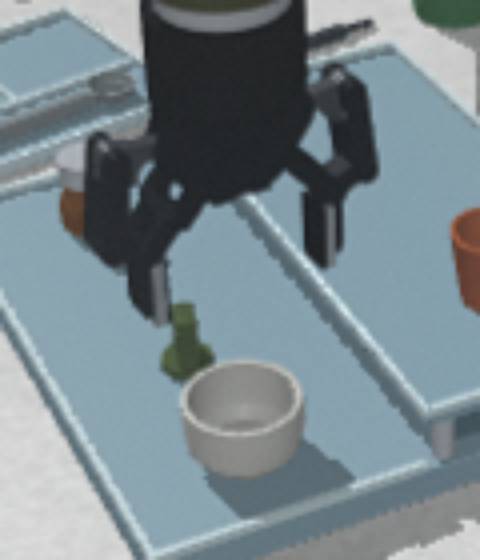

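```bash
python3 -m pendant '[[0.004,0,0,1.5,0,-0.1,1],[0.004,0,0,3,0,-0.2,1],[0.004,0,0,4.2,0,-0.2,1],[0.004,0,0,5,0,-0.2,1],[0.004,0,0,5,0,-0.2,1]]' 60; python3 - <<'E'
from h import *
go((477.5,-94.5,30),0)
im=shot("side","s20"); cv2.imwrite("pics/s20c.png",cv2.resize(im[170:290,240:360],None,fx=5,fy=5))
E
```

```text
time_s: 24.12
eef_pos: [477.1, -92.4, 59.7]
ee_rot: [0.707, -0.002, 0.707, 0.003]
force: [0.2, 0.3, -0.2]
grip_width: 1.002
t 24.12 pos [477.1 -92.4  59.7] jaw 0.4 j [-0.43  0.45  1.81  0.    0.88 -0.44] F [ 0.2  0.3 -0.2] w 1.002
ROW [0.007, -0.001, -0.0] [2.96, -0.21, 0.04] dist 30 ang 0.4
```

View pics/s20c.png

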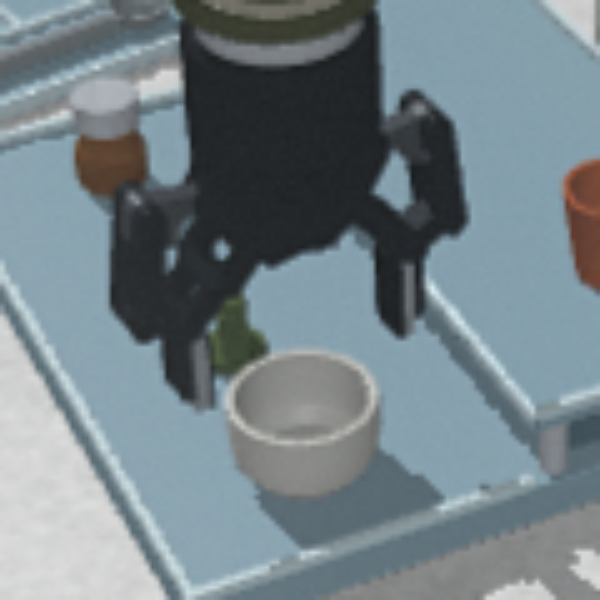

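```bash
python3 -m pendant '[[0,0,0,1,-0.2,0,1],[0,0,0,2,-0.2,0,1],[0,0,0,2.7,-0.2,0,1],[0,0,0,3,-0.2,0,1],[0,0,0,3,-0.2,0,1]]' 60; python3 - <<'E'
from h import *
go((477.5,-94.5,30),0)
im=shot("side","s21"); cv2.imwrite("pics/s21c.png",cv2.resize(im[170:290,240:360],None,fx=5,fy=5))
E
```

```text
time_s: 24.8
eef_pos: [477.3, -94.6, 30.1]
ee_rot: [0.707, -0.002, 0.707, 0.003]
force: [-1.0, -0.2, 0.4]
grip_width: 1.002
t 24.8 pos [477.3 -94.6  30.1] jaw 0.4 j [-0.44  0.5   1.83  0.    0.81 -0.44] F [-1.  -0.2  0.4] w 1.002
ROW [0.007, -0.0, -0.0] [0.01, 0.01, 0.02] dist 0 ang 0.4
```

View pics/s21c.png

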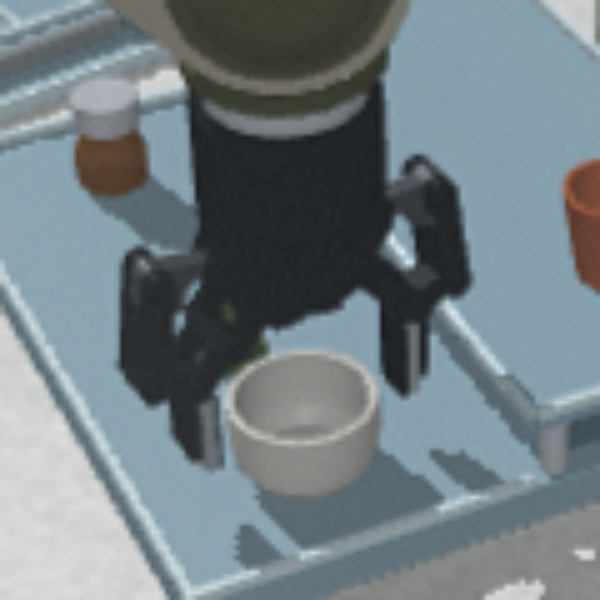

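```bash
python3 -m pendant '[[0,0,0,0,0,0,0.85],[0,0,0,0,0,0,0.7],[0,0,0,0,0,0,0.6],[0,0,0,0,0,0,0.6],[0,0,0,0,0,0,0.6]]' 45; python3 -m pendant '[[0,0,0,-0.5,0,0,0.6],[0,0,0,-2,0,0,0.6],[0,0,0,-4.5,0,0,0.6],[0,0,0,-7.5,0,0,0.6],[0,0,0,-10,0,0,0.6]]' 45; python3 - <<'E'
from h import *
go((464,377,140),8)
im=shot("side","s22"); cv2.imwrite("pics/s22c.png",cv2.resize(im[130:290,220:380],None,fx=4,fy=3.7))
E
```

```text
time_s: 25.48
eef_pos: [477.5, -94.7, 31.0]
ee_rot: [0.707, -0.003, 0.707, 0.002]
force: [-2.1, 0.5, 6.9]
grip_width: 0.734
time_s: 26.1
eef_pos: [477.4, -94.6, 132.2]
ee_rot: [0.708, -0.003, 0.707, 0.002]
force: [0.2, -0.4, -0.8]
grip_width: 0.732
t 26.1 pos [477.4 -94.6 132.2] jaw 0.4 j [-0.44  0.34  1.75  0.    1.06 -0.44] F [ 0.2 -0.4 -0.8] w 0.732
ROW [-0.133, 0.001, 0.001] [-0.8, 47.17, -1.01] dist 472 ang 7.6
```

View pics/s22c.png

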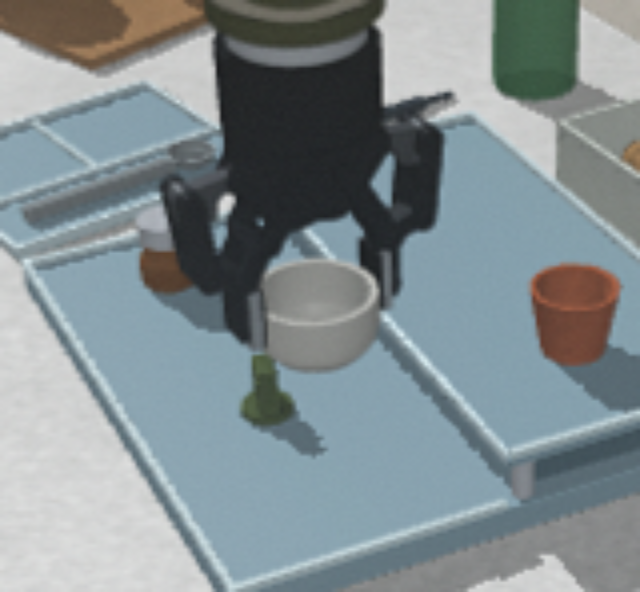

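```bash
python3 -m pendant '[[0,0,0,0,4,0,0.6],[0,0,0,0,9,0,0.6],[-0.05,0,0,0,14.5,-0.2,0.6],[-0.1,0,0,0,20,-0.4,0.6],[-0.133,0,0,0,26,-0.5,0.6]]' 45; python3 -m pendant '[[0,0,0,0,5,0.5,0.6],[0,0,0,0,10,1,0.6],[0,0,0,0,15,1.7,0.6],[0,0,0,0,19,2.2,0.6],[0,0,0,0.5,21,2.3,0.6]]' 45; python3 - <<'E'
from h import *
go((464,377,50),8)
im=shot("side","s23"); cv2.imwrite("pics/s23c.png",cv2.resize(im[80:220,150:310],None,fx=4,fy=4))
E
```

```text
time_s: 26.78
eef_pos: [470.2, 167.0, 130.6]
ee_rot: [0.706, -0.05, 0.705, 0.05]
force: [0.8, 0.4, -0.8]
grip_width: 0.732
time_s: 27.4
eef_pos: [463.6, 378.2, 125.3]
ee_rot: [0.706, -0.05, 0.705, 0.05]
force: [-0.7, -0.3, -1.2]
grip_width: 0.736
t 27.4 pos [463.6 378.2 125.3] jaw 8.1 j [0.49 0.57 1.4  0.   1.17 0.35] F [-0.7 -0.3 -1.2] w 0.736
ROW [0.002, 0.001, -0.0] [7.53, -0.12, 0.02] dist 75 ang 0.1
```

View pics/s23c.png

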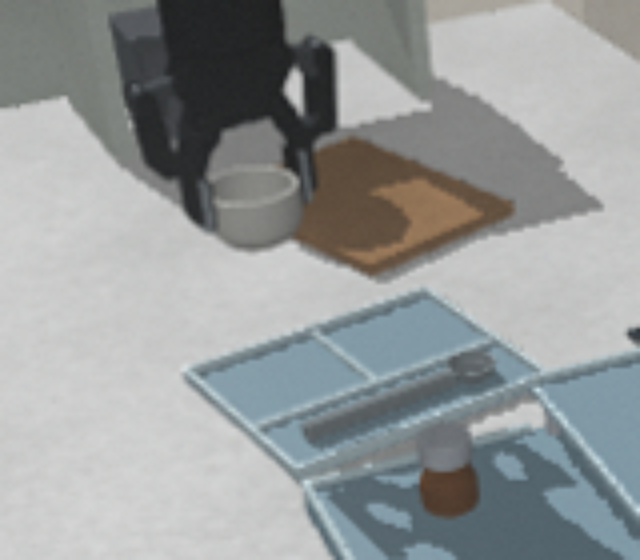

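```bash
python3 -m pendant '[[0,0,0,2,-0.1,0,0.6],[0,0,0,4,-0.1,0,0.6],[0,0,0,6.5,-0.1,0,0.6],[0,0,0,8.5,-0.1,0,0.6],[0,0,0,9.3,-0.1,0,0.6]]' 45; python3 - <<'E'
from h import *
go((464,377,15.5),8)
im=shot("side","s24"); cv2.imwrite("pics/s24c.png",cv2.resize(im[110:210,170:300],None,fx=6,fy=6))
im=shot("top","t24"); cv2.imwrite("pics/t24c.png",cv2.resize(cv2.convertScaleAbs(im[160:290,140:270],alpha=2),None,fx=4,fy=4))
E
```

```text
time_s: 28.08
eef_pos: [463.8, 374.3, 31.1]
ee_rot: [0.705, -0.049, 0.706, 0.049]
force: [-0.1, -0.1, -1.4]
grip_width: 0.738
t 28.07 pos [463.8 374.3  31.1] jaw 8.0 j [ 0.48  0.68  1.48 -0.    0.98  0.34] F [-0.1 -0.1 -1.4] w 0.738
ROW [-0.001, -0.002, 0.001] [1.56, 0.27, 0.06] dist 16 ang 0.1
```

View pics/s24c.png

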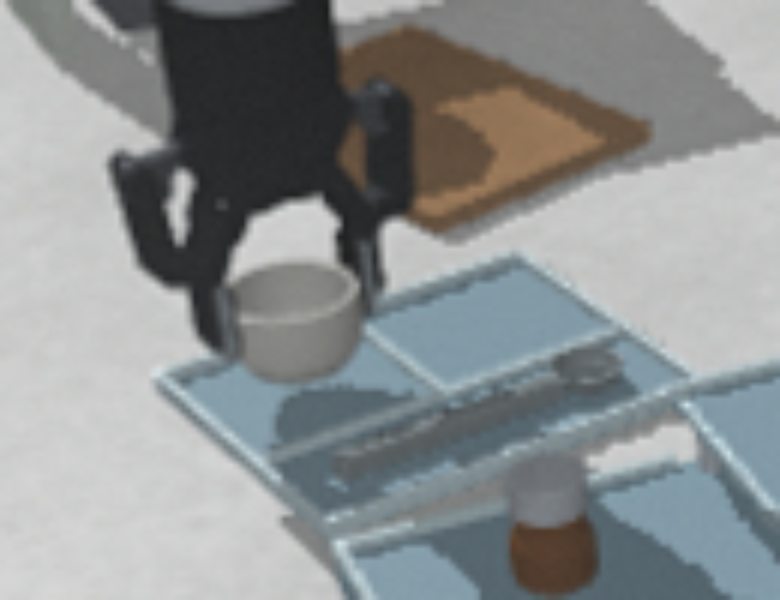

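View pics/t24c.png

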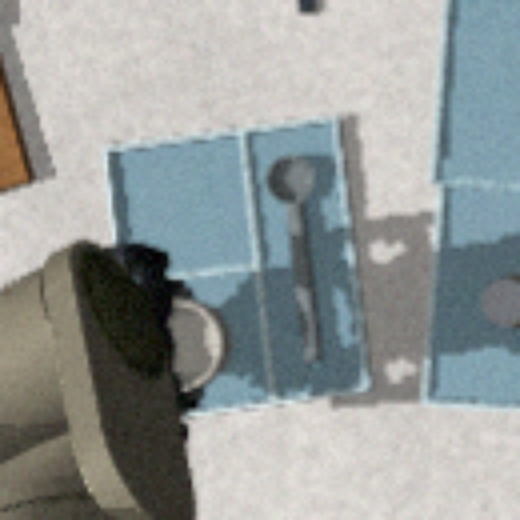

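```bash
python3 - <<'E'
from h import *
print(onz("top",[(195.8,246)],58), onz("top",[(205.8,246)],8))
E
```

```text
[[463.07439181 340.78513198  58.        ]] [[460.64477293 328.31934905   8.        ]]
```

```bash
python3 -m pendant '[[0,0,0,0.5,0.25,0,0.6],[0,0,0,0.9,0.25,0,0.6],[0,0,0,1.3,0.25,0,0.6],[0,0,0,1.5,0.25,0,0.6],[0,0,0,1.5,0.25,0,0.6]]' 45; python3 - <<'E'
from h import *
go((464,377,15.5),8)
im=shot("side","s25"); cv2.imwrite("pics/s25c.png",cv2.resize(im[110:210,170:300],None,fx=6,fy=6))
E
```

```text
time_s: 28.8
eef_pos: [463.7, 378.0, 17.1]
ee_rot: [0.705, -0.05, 0.705, 0.049]
force: [-0.8, 0.7, -0.8]
grip_width: 0.735
t 28.8 pos [463.7 378.   17.1] jaw 8.0 j [0.49 0.71 1.48 0.   0.95 0.35] F [-0.8  0.7 -0.8] w 0.735
ROW [0.0, -0.0, 0.0] [0.16, -0.1, 0.02] dist 2 ang 0.0
```

View pics/s25c.png

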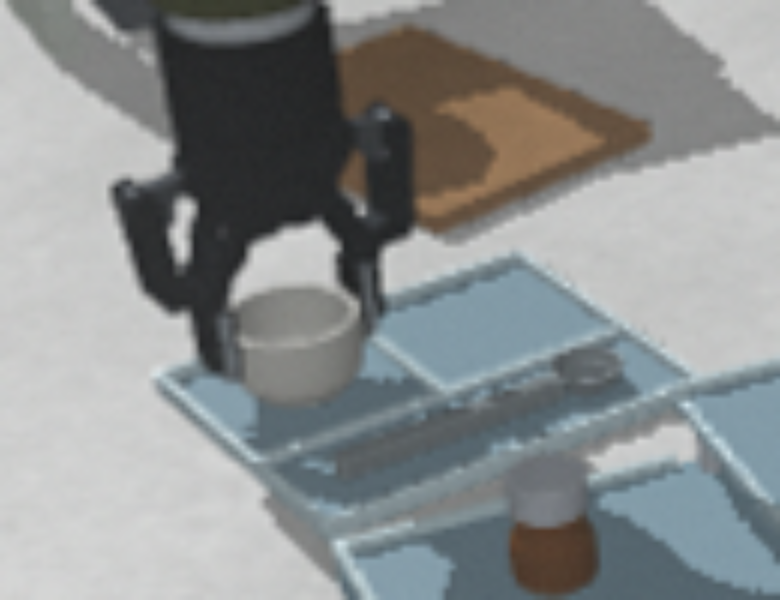

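```bash
python3 -m pendant '[[0,0,0,0.08,0,0,0.6],[0,0,0,0.16,0,0,0.6],[0,0,0,0.2,0,0,0.6],[0,0,0,0.2,0,0,0.6],[0,0,0,0.2,0,0,0.75]]' 45; python3 -m pendant '[[0,0,0,0,0,0,0.9],[0,0,0,0,0,0,1],[0,0,0,0,0,0,1],[0,0,0,-1,0,0,1],[0,0,0,-3,0,0,1]]' 45; python3 - <<'E'
from h import *
go((484.5,-12,130),-17)
im=shot("side","s26"); cv2.imwrite("pics/s26c.png",cv2.resize(im[110:210,170:300],None,fx=6,fy=6))
E
```

```text
time_s: 29.48
eef_pos: [463.8, 378.0, 15.2]
ee_rot: [0.705, -0.049, 0.705, 0.049]
force: [-0.1, -1.2, -1.1]
grip_width: 0.749
time_s: 30.1
eef_pos: [463.5, 377.9, 45.6]
ee_rot: [0.705, -0.05, 0.706, 0.049]
force: [0.3, -0.2, -1.0]
grip_width: 0.997
t 30.1 pos [463.5 377.9  45.6] jaw 8.0 j [0.49 0.67 1.47 0.   1.01 0.35] F [ 0.3 -0.2 -1. ] w 0.997
ROW [0.437, -0.001, 0.001] [-8.43, -38.9, -3.36] dist 399 ang 25.0
```

View pics/s26c.png

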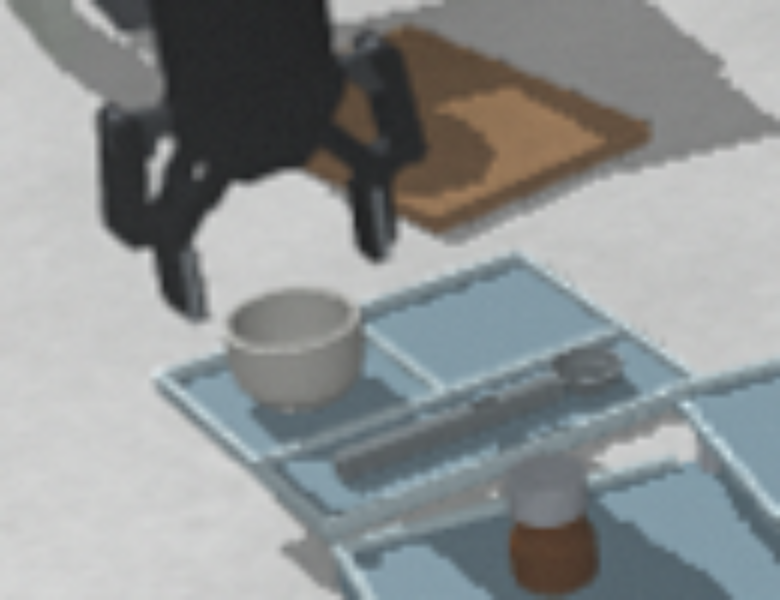

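The bowl sits upright in the near square bay, at about (219,167). Last item: the small anchor.

```bash
python3 -m pendant '[[0,0,0,-4,-1,0,1],[0.1,0,0,-7,-6,-0.5,0.8],[0.2,0,0,-8.4,-12,-1,0.5],[0.3,0,0,-8.4,-18,-1.5,0.45],[0.437,0,0,-8.4,-24,-2,0.45]]' 45; python3 - <<'E'
from h import *
go((484.5,-12,80),-17)
E
```

```text
time_s: 30.78
eef_pos: [477.5, 135.8, 129.8]
ee_rot: [0.7, 0.106, 0.699, -0.106]
force: [0.7, 0.3, 0.1]
grip_width: 0.452
t 30.77 pos [477.5 135.8 129.8] jaw -17.2 j [ 0.04  0.36  1.72 -0.    1.06  0.34] F [0.7 0.3 0.1] w 0.452
ROW [-0.004, 0.001, -0.0] [4.98, -13.91, 5.04] dist 156 ang 0.3
```

```bash
python3 -m pendant '[[0,0,0,0,-4,1.4,0.45],[0,0,0,0,-8,2.9,0.45],[0,0,0,1,-12,4.3,0.45],[0,0,0,3,-13.9,5,0.45],[0,0,0,5,-13.9,5,0.45]]' 40; python3 - <<'E'
from h import *
go((484.5,-12,31),-17)
im=shot("side","s27"); cv2.imwrite("pics/s27c.png",cv2.resize(im[160:270,240:350],None,fx=5,fy=5))
E
```

```text
time_s: 31.4
eef_pos: [484.9, -11.5, 79.0]
ee_rot: [0.7, 0.105, 0.699, -0.105]
force: [0.9, -0.5, 0.2]
grip_width: 0.448
t 31.4 pos [484.9 -11.5  79. ] jaw -17.1 j [-0.27  0.41  1.8  -0.    0.93  0.03] F [ 0.9 -0.5  0.2] w 0.448
ROW [-0.003, 0.001, 0.0] [4.8, -0.06, -0.03] dist 48 ang 0.2
```

View pics/s27c.png

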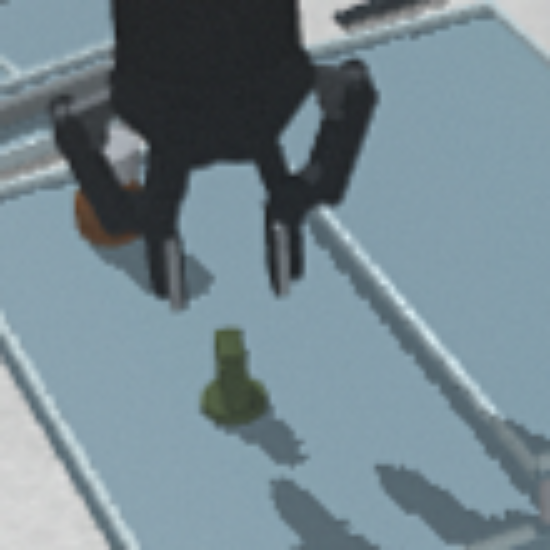

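```bash
python3 -m pendant '[[0,0,0,1.5,0,0,0.45],[0,0,0,3,0,0,0.45],[0,0,0,4,0,0,0.45],[0,0,0,4.7,0,0,0.45],[0,0,0,4.8,0,0,0.45]]' 40; python3 - <<'E'
from h import *
go((484.5,-12,31),-17)
im=shot("side","s28"); cv2.imwrite("pics/s28c.png",cv2.resize(im[170:260,240:330],None,fx=6,fy=6))
E
```

```text
time_s: 32.08
eef_pos: [484.5, -9.9, 30.9]
ee_rot: [0.699, 0.105, 0.699, -0.105]
force: [0.4, 0.2, 0.1]
grip_width: 0.453
t 32.08 pos [484.5  -9.9  30.9] jaw -17.0 j [-0.26  0.49  1.83  0.    0.81  0.03] F [0.4 0.2 0.1] w 0.453
ROW [-0.0, -0.0, -0.0] [-0.01, -0.2, 0.07] dist 2 ang 0.0
```

View pics/s28c.png

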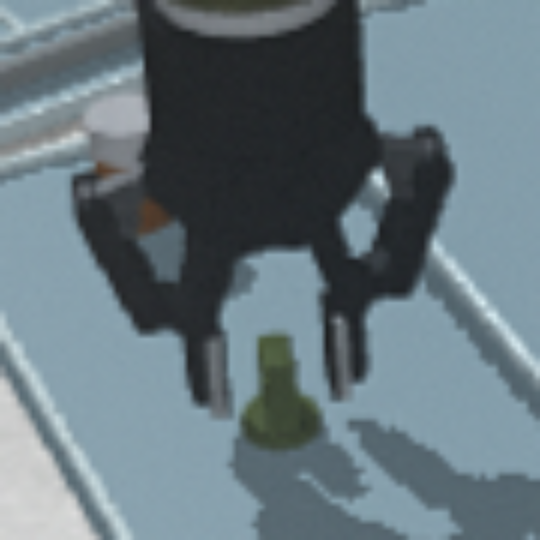

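```bash
python3 -m pendant '[[0,0,0,0,-0.2,0,0.3],[0,0,0,0,-0.2,0,0.1],[0,0,0,0,-0.2,0,0],[0,0,0,0,-0.2,0,0],[0,0,0,0,-0.2,0,0]]' 40; python3 -m pendant '[[0,0,0,-0.5,0,0,0],[0,0,0,-2,0,0,0],[0,0,0,-4.5,0,0,0],[0,0,0,-7.5,0,0,0],[0,0,0,-10,0,0,0]]' 40; python3 - <<'E'
from h import *
go((561,391,140),8)
im=shot("side","s29"); cv2.imwrite("pics/s29c.png",cv2.resize(im[120:260,220:380],None,fx=4,fy=4))
E
```

```text
time_s: 32.75
eef_pos: [484.3, -12.1, 31.6]
ee_rot: [0.7, 0.105, 0.699, -0.105]
force: [-1.4, -1.3, 5.5]
grip_width: 0.134
time_s: 33.38
eef_pos: [484.0, -11.9, 133.2]
ee_rot: [0.7, 0.105, 0.699, -0.105]
force: [1.1, 0.2, -0.3]
grip_width: 0.127
t 33.38 pos [484.  -11.9 133.2] jaw -17.0 j [-0.27  0.33  1.75  0.    1.06  0.03] F [ 1.1  0.2 -0.3] w 0.127
ROW [-0.437, 0.001, 0.0] [-0.68, 40.77, -4.43] dist 410 ang 25.0
```

View pics/s29c.png

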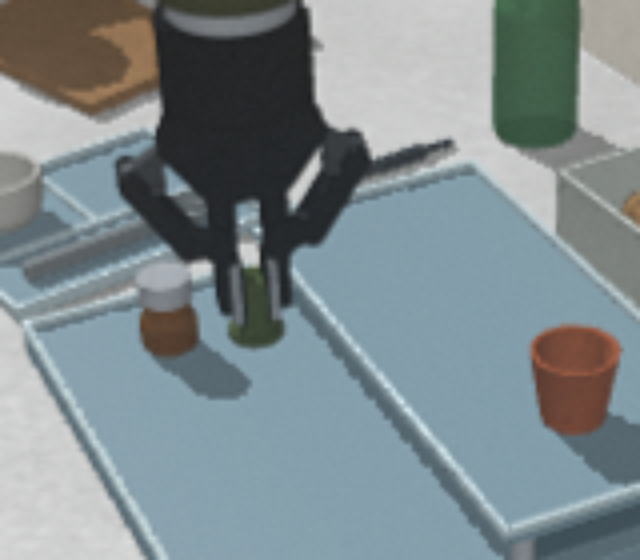

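```bash
python3 -m pendant '[[0,0,0,0,4,0,0],[-0.1,0,0,0,9,-0.8,0],[-0.2,0,0,0,14.5,-1.6,0],[-0.32,0,0,0,20,-2.3,0],[-0.437,0,0,0,25.5,-2.8,0]]' 40; python3 - <<'E'
from h import *
go((561,391,70),8)
E
```

```text
time_s: 34.05
eef_pos: [531.7, 242.0, 131.7]
ee_rot: [0.705, -0.051, 0.705, 0.051]
force: [0.7, -1.0, -0.6]
grip_width: 0.133
t 34.05 pos [531.7 242.  131.7] jaw 8.3 j [ 0.23  0.53  1.44 -0.    1.17  0.08] F [ 0.7 -1.  -0.6] w 0.133
ROW [0.004, 0.0, -0.0] [6.17, 14.32, 5.03] dist 164 ang 0.3
```

```bash
python3 -m pendant '[[0,0,0,0,4,1.4,0],[0,0,0,0,8,2.8,0],[0,0,0,1,12,4.2,0],[0,0,0,3,14.3,5,0],[0,0,0,5.5,14.3,5,0]]' 40; python3 -m pendant '[[0,0,0,1,0,0,0],[0,0,0,2,0,0,0],[0,0,0,3,0,0,0],[0,0,0,4,0,0,0],[0,0,0,4.3,0,0,0]]' 40; python3 - <<'E'
from h import *
go((561,391,16),8)
im=shot("side","s30"); cv2.imwrite("pics/s30c.png",cv2.resize(im[100:210,180:300],None,fx=6,fy=5.4))
E
```

```text
time_s: 34.67
eef_pos: [561.1, 390.5, 75.8]
ee_rot: [0.706, -0.05, 0.705, 0.05]
force: [1.0, -1.0, 0.4]
grip_width: 0.131
time_s: 35.3
eef_pos: [561.2, 388.5, 32.5]
ee_rot: [0.705, -0.05, 0.706, 0.049]
force: [0.2, -0.6, -0.5]
grip_width: 0.13
t 35.3 pos [561.2 388.5  32.5] jaw 8.0 j [0.43 0.85 1.16 0.   1.13 0.29] F [ 0.2 -0.6 -0.5] w 0.13
ROW [0.0, -0.001, 0.0] [1.65, 0.25, 0.02] dist 17 ang 0.1
```

View pics/s30c.png

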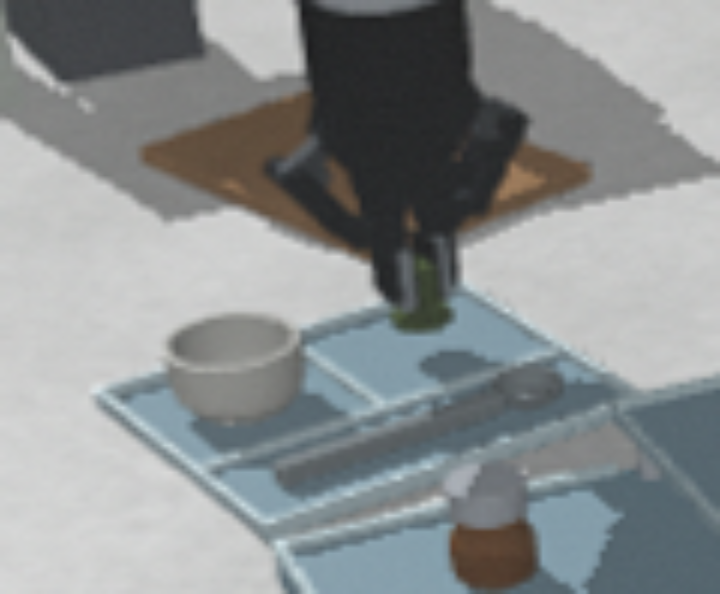

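```bash
python3 -m pendant '[[0,0,0,0.5,0.1,0,0],[0,0,0,1,0.1,0,0],[0,0,0,1.4,0.1,0,0],[0,0,0,1.63,0.1,0,0],[0,0,0,1.63,0.1,0,0]]' 40; python3 - <<'E'
from h import *
go((561,391,16),8)
E
python3 -m pendant '[[0,0,0,0,0,0,0],[0,0,0,0,0,0,0.2],[0,0,0,0,0,0,0.4],[0,0,0,0,0,0,0.45],[0,0,0,-2,0,0,0.45]]' 40; python3 - <<'E'
from h import *
go((561,391,150),8)
im=shot("side","s31"); cv2.imwrite("pics/s31c.png",cv2.resize(im[100:210,180:300],None,fx=6,fy=5.4))
E
```

```text
time_s: 35.98
eef_pos: [561.2, 389.7, 16.7]
ee_rot: [0.705, -0.049, 0.705, 0.049]
force: [0.1, -0.1, -0.3]
grip_width: 0.136
t 35.98 pos [561.2 389.7  16.7] jaw 8.0 j [0.44 0.87 1.17 0.   1.11 0.3 ] F [ 0.1 -0.1 -0.3] w 0.136
ROW [0.0, -0.0, 0.0] [0.07, 0.13, 0.0] dist 2 ang 0.0
time_s: 36.6
eef_pos: [560.4, 389.3, 36.2]
ee_rot: [0.704, -0.05, 0.706, 0.049]
force: [-0.8, -0.3, -0.7]
grip_width: 0.448
t 36.6 pos [560.4 389.3  36.2] jaw 8.0 j [0.44 0.84 1.16 0.   1.14 0.3 ] F [-0.8 -0.3 -0.7] w 0.448
ROW [0.0, -0.003, 0.001] [-11.38, 0.15, 0.04] dist 114 ang 0.2
```

View pics/s31c.png

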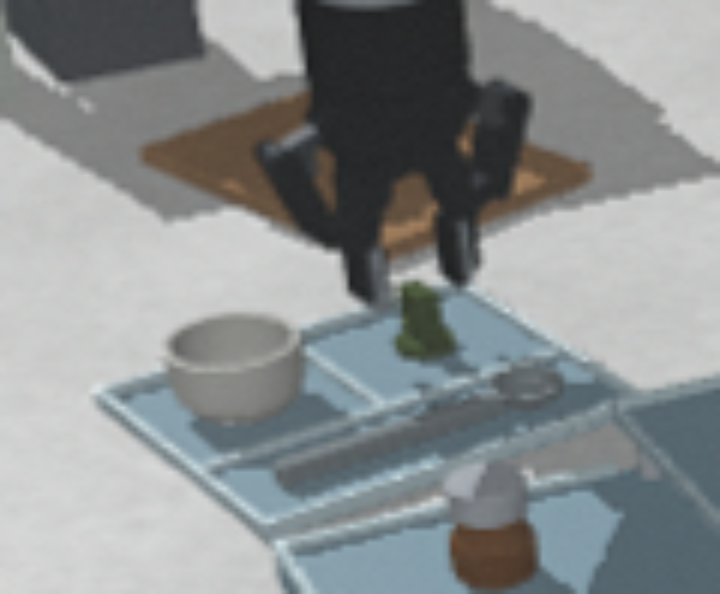

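```bash
python3 -m pendant '[[0,0,0,-3,0,0,0.45],[0,0,0,-7,0,0,0.45],[0,0,0,-11,0,0,0.45],[0,0,0,-15,-4,-2,0.45],[0,0,0,-19,-9,-4,0.45]]' 40; python3 -m pendant '[[0,0,0,0,-5,-1,0.45],[0,0,0,0,-11,-2,0.45],[0,0,0,0,-17,-3,0.45],[0,0,0,0,-23,-4,0.45],[0,0,0,0,-28,-5,0.45]]' 40; python3 - <<'E'
from h import *
go((300,-400,230))
im=shot("side","s32"); im2=shot("top","t32")
cv2.imwrite("pics/s32c.png",cv2.resize(im[140:220,180:300],None,fx=6,fy=6))
cv2.imwrite("pics/t32c.png",cv2.resize(cv2.convertScaleAbs(im2[130:300,150:470],alpha=2),None,fx=2.5,fy=2.5))
E
```

```text
time_s: 37.28
eef_pos: [534.5, 297.9, 226.6]
ee_rot: [0.706, -0.05, 0.705, 0.05]
force: [2.0, -0.8, 1.0]
grip_width: 0.45
time_s: 37.9
eef_pos: [524.5, 12.2, 225.5]
ee_rot: [0.706, -0.049, 0.705, 0.049]
force: [-0.2, 0.3, 0.5]
grip_width: 0.449
t 37.9 pos [524.5  12.2 225.5] jaw 8.0 j [-0.2   0.32  1.51 -0.    1.31 -0.34] F [-0.2  0.3  0.5] w 0.449
ROW [-0.0, 0.002, 0.001] [-0.48, -37.7, -27.95] dist 469 ang 0.1
```

View pics/s32c.png

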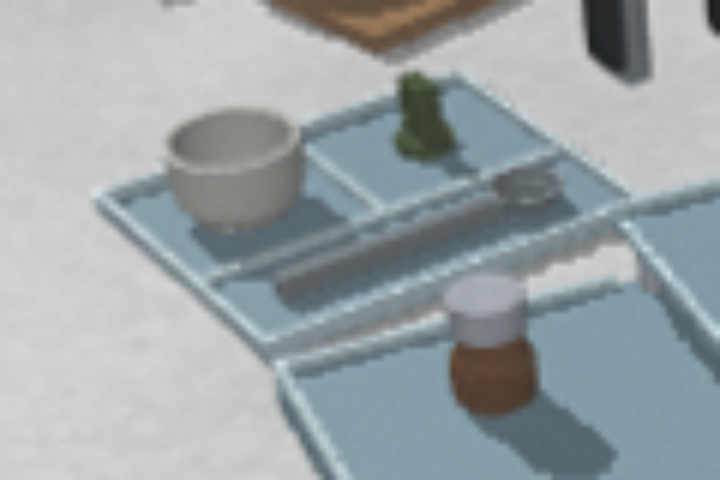

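View pics/t32c.png

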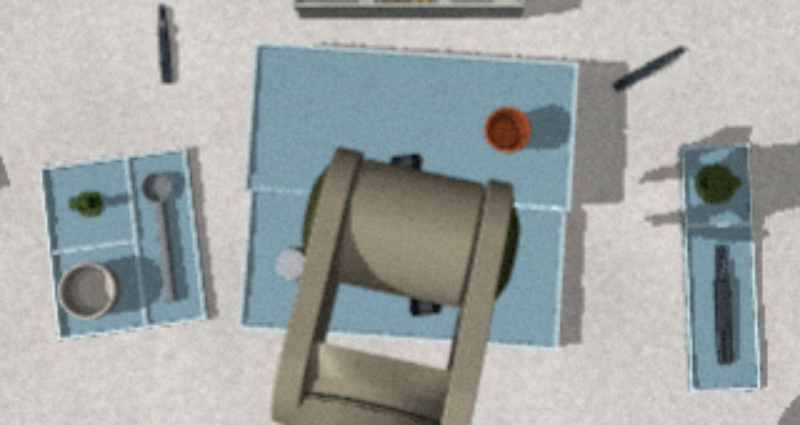

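View pics/s32.png

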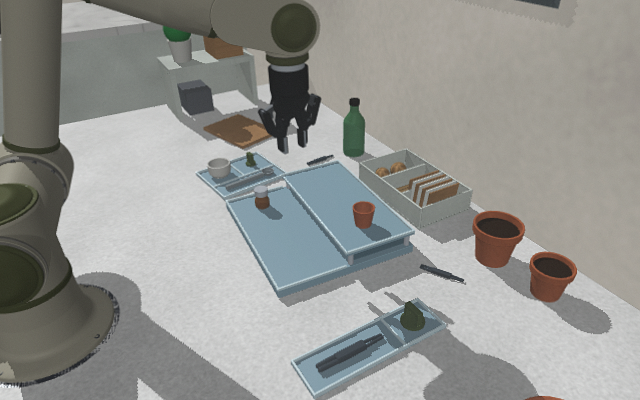

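```bash
python3 - <<'E'
from h import *
a=np.mean([vision.capture("side").astype(float) for _ in range(4)],0)[...,::-1]
t=np.mean([vision.capture("top").astype(float) for _ in range(4)],0)[...,::-1]
A=cv2.resize(np.clip(a[145:180,235:275]*1.4,0,255).astype(np.uint8),None,fx=10,fy=10,interpolation=2)
B=cv2.resize(np.clip(a[290:345,385:440]*1.4,0,255).astype(np.uint8),None,fx=7,fy=7,interpolation=2)
c=np.zeros((390,800,3),np.uint8); c[:350,:400]=A; c[:385,405:790]=B; cv2.imwrite("pics/fin1.png",c)
cv2.imwrite("pics/fin2.png",cv2.resize(np.clip(t[185:270,160:240]*2.2,0,255).astype(np.uint8),None,fx=7,fy=7,interpolation=2))
# predicted projections of small anchor upright at (561,390)
for n in("top","side"): print(n,np.round(proj(n,[(561,390,4),(561,390,40),(585,-332,4),(585,-332,40)]),1).tolist())
E
```

```text
top [[185.6, 210.9], [181.1, 210.4], [435.9, 203.3], [439.6, 202.5]]
side [[249.5, 164.2], [248.2, 153.3], [410.8, 322.1], [412.4, 308.2]]
```

View pics/fin1.png

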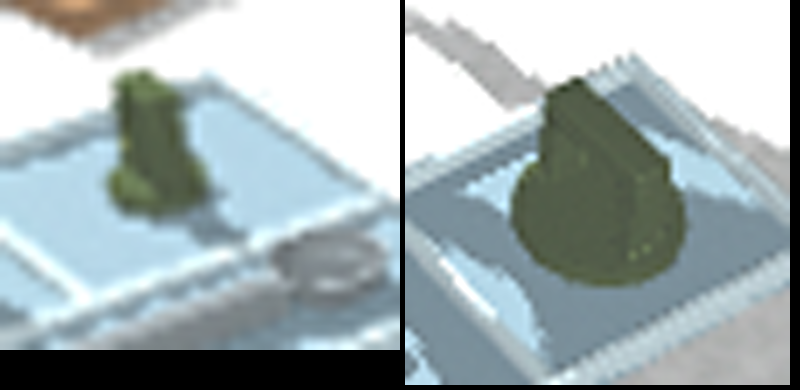

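View pics/fin2.png

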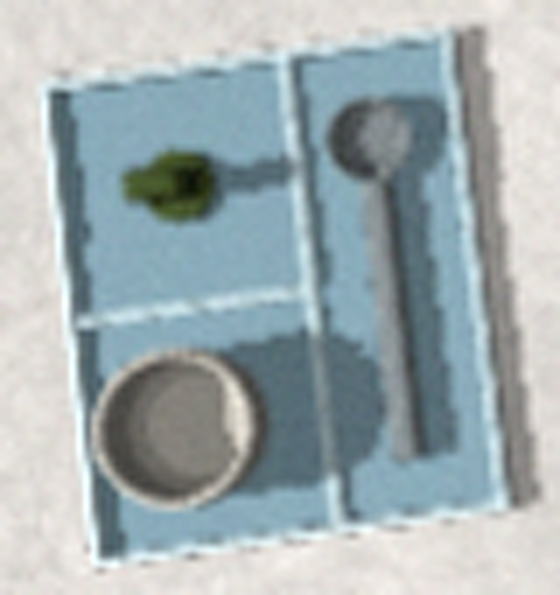

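```bash
python3 - <<'E'
from h import *
s=sense(); print(s["time_s"],s["force"],s["eef_pos"])
print(onz("top",[(185.3,246)],42))
print(job.finish_job())
E
```

```text
38.4 [0.39385715 0.62706964 0.26358498] [524.64095369  15.25853519 224.26278037]
[[462.2247386  375.00404561  42.        ]]
the job is handed in; nothing more can be done
None
```

I made up both kits in the order asked and handed the job in at 38.4 s of the 115 s allowed, with no drops or retries.

- **Narrow tray:** the 133 mm tweezers from the stand lie lengthwise in the long bay. The large anchor stands upright in the short bay. I left the two shorter loose tweezers (about 86–91 mm) alone.
- **Broad tray:** the spoon lies lengthwise in the long bay. The bowl stands in the near square bay and the small anchor stands upright in the far one.

**Last checks:** side and top pictures showed every item inside its bay, flat or upright and clear of ridges and rims. The small anchor sat where an upright one should appear, and the bowl was within 3 mm of its bay's middle. The jar and pot were where they started, judged by eye from the pictures. The gripper was empty at 224 mm height, touching nothing.

**Disagreements:** the two cameras differed by about 2–5 mm on positions, so I averaged them. The largest force reading was about 7 N, while closing on the bowl. No check failed.

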